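# Unlock the tray carrier and make up an instrument tray

### The job

Make up an instrument tray: slide the safety catch on the tray carrier fully aside, press the release button under it fully in so that the locking tongue draws back, then lift only the top tray off the stack and set it flat on the rubber pad, along the pad and inside its edges. Stand all the small steel pots from the worktop upright on the floor of that tray, and slide the catch fully back over the button. The other two trays stay in the carrier, the button stays in, and the other things on the worktop are left alone.

Things in the scene. Friction and masses are not known exactly. Their poses are not given: they have to be found in the camera images.
- carrier: White tray carrier, fixed. Origin: underside, under the middle of the tray stack; x along the trays, z up. Base 266 (x) by 100, 8 thick; end stops 34 high at x = +-126 (10 thick, 50 wide). Lock housing: block 200 (x) by 70 (y), 84 high, centred at x = 0, y = +100 (33 mm free between it and the trays); on its top the catch, and under the catch the release button.
- catch (a joint): Safety catch: flat steel shutter 48 (x) by 46 (y), 3 thick, its underside 12.5 above the housing top, with an upright tab in its middle 10 thick (x), 32 wide (y), 22 high. Slides along the carrier's -x. 0 m = fully closed, centred over the button; 0.060 = fully open, button uncovered. About 2 N of friction, stays where it is left.
- catch_tab (a point): Middle of the top edge of the catch's tab, 122 above the worktop; its axes are the carrier's. 22 below it is the shutter's upper face.
- release (a joint): Release button travel in m: 0 = out, 0.008 = fully in. Takes about 3 N plus a little damping; no spring: it stays where it is pushed to. It draws the locking tongue back three times as far as it is pressed (24 mm in all).
- release_top (a point): Centre of the top of the release button (round, 28 across), 10 above the housing top (94 above the worktop) when out, at x = 0, y = +100 of the carrier; moves down with the button.
- tongue (a joint): Locking tongue: steel bar 22 wide, 6 thick, at x = +80 of the carrier, coming out of the housing over the rim of the top tray (2.5 above it, 10 over it). 0 m = locked, 0.024 = drawn back, clear of the tray. Moved only by the button.
- tray_top: Top tray of the stack, the one to use: perforated aluminium, 236 (x) by 64 (y), 25 high. Origin: centre of underside, z up. Its foot, 222 by 52 and 5 high, sits in the rim of the tray below (2 mm play); trays stack 20 apart. Walls 4 thick, floor 7 and rim 25 above the origin. 180 g. In the stack its origin is 48 above the worktop. Grip it across its 64 mm width at mid-length.
- tray_mid: Second tray, the same as tray_top, its origin 28 above the worktop. It stays in the carrier.
- tray_low: Lowest tray, the same, its origin 8 above the worktop. It stays in the carrier.
- pad: Flat rubber pad fixed to the worktop, 286 (x) by 110 (y), 3 thick. Origin: centre of its underside.
- pot1: Small steel instrument pot: round foot 34 across and 8 high, above it a plain round body 28 across; 52 high overall, so it can be held by the part that stays above the rim of the tray, about 90 g. Origin: centre of its underside; z up. Three to five of the five pots are there.
- pot2: Small steel instrument pot: round foot 34 across and 8 high, above it a plain round body 28 across; 52 high overall, so it can be held by the part that stays above the rim of the tray, about 90 g. Origin: centre of its underside; z up. Three to five of the five pots are there.
- pot3: Small steel instrument pot: round foot 34 across and 8 high, above it a plain round body 28 across; 52 high overall, so it can be held by the part that stays above the rim of the tray, about 90 g. Origin: centre of its underside; z up. Three to five of the five pots are there.
- pot4: Small steel instrument pot: round foot 34 across and 8 high, above it a plain round body 28 across; 52 high overall, so it can be held by the part that stays above the rim of the tray, about 90 g. Origin: centre of its underside; z up. Three to five of the five pots are there.
- pot5: Small steel instrument pot: round foot 34 across and 8 high, above it a plain round body 28 across; 52 high overall, so it can be held by the part that stays above the rim of the tray, about 90 g. Origin: centre of its underside; z up. Three to five of the five pots are there.
- brush: Bystander: scrub brush, about 120 long along its x, lying among the pots. Origin under its middle. Leave it alone.
- dish: Bystander: small white ceramic bowl, 64 across, 28 high. Origin under its middle. Leave it alone.
- gel: Bystander: clear hand-gel bottle, 60 across, 160 high. Origin under its middle. Leave it alone.
- jar: Bystander: amber glass jar, 50 across, 60 high. Origin under its middle. Leave it alone.
- beaker: Bystander: clear plastic beaker, 70 across, 90 high. Origin under its middle. Leave it alone.
Mind the look-alikes: they are no part of the job. Leave any green look-alike of the pot4 alone.

How it is judged:
On the way, in this order (a step that is already met when the one before it is completed fails the run):
1. the safety catch is slid fully aside (value of joint catch above 0.05 m), for 0.1 s.
2. the uncovered release button is pressed in, the tongue is drawn back (value of joint release above 0.0065 m and value of joint catch above 0.03 m), for 0.1 s.
3. the top tray is set down flat on the pad (x of tray_top in the frame of pad between -0.027 and 0.027 m and y of tray_top in the frame of pad between -0.025 and 0.025 m and z of tray_top in the frame of pad between -0.002 and 0.008 m and angle between the x axis of tray_top and the x axis of pad, either way round below 0.25 rad and angle between tray_top's own z axis and vertical below 0.08 rad and contact force between tray_top and the fingers below 0.1 N), for 0.2 s.
At the end, for the whole second after the job is handed in: Tray flat on the pad (centre within 25 mm, aligned within 0.25 rad); every pot upright (0.15 rad) on its floor, at rest; the other two trays within 15 mm of their places in the carrier; button in by over 6 mm; catch within 8 mm of closed (x of tray_top in the frame of pad between -0.027 and 0.027 m and y of tray_top in the frame of pad between -0.025 and 0.025 m and z of tray_top in the frame of pad between -0.002 and 0.008 m and angle between the x axis of tray_top and the x axis of pad, either way round below 0.25 rad and angle between tray_top's own z axis and vertical below 0.08 rad and x of pot1 in the frame of tray_top between -0.1 and 0.1 m and y of pot1 in the frame of tray_top between -0.017 and 0.017 m and z of pot1 in the frame of tray_top between 0.002 and 0.013 m and angle between each of pot1, pot2, pot3, pot4, pot5's own z axis and vertical below 0.15 rad and linear speed of each of pot1, pot2, pot3, pot4, pot5, tray_top below 0.02 m/s and x of pot2 in the frame of tray_top between -0.1 and 0.1 m and y of pot2 in the frame of tray_top between -0.017 and 0.017 m and z of pot2 in the frame of tray_top between 0.002 and 0.013 m and x of pot3 in the frame of tray_top between -0.1 and 0.1 m and y of pot3 in the frame of tray_top between -0.017 and 0.017 m and z of pot3 in the frame of tray_top between 0.002 and 0.013 m and x of pot4 in the frame of tray_top between -0.1 and 0.1 m and y of pot4 in the frame of tray_top between -0.017 and 0.017 m and z of pot4 in the frame of tray_top between 0.002 and 0.013 m and x of pot5 in the frame of tray_top between -0.1 and 0.1 m and y of pot5 in the frame of tray_top between -0.017 and 0.017 m and z of pot5 in the frame of tray_top between 0.002 and 0.013 m and horizontal distance between each of tray_low, tray_mid and carrier below 0.015 m and z of tray_low in the frame of carrier between 0.002 and 0.014 m and z of tray_mid in the frame of carrier between 0.022 and 0.034 m and value of joint catch below 0.008 m and value of joint release above 0.006 m); the robot touches nothing.
It fails at once if one of the bystanders (brush, bowl, bottle, jar, beaker) is knocked over or shoved more than 6 cm (distance of any of brush, dish, gel, jar, beaker from where it was at the start of the episode above 0.06 m or angle between any of dish, gel, jar, beaker's own z axis and vertical above 0.6 rad).
Of pot1, pot2, pot3, pot4, pot5 only 3 to 5 are there at a start; the rules pass over those that are not, and their reading is None.
At some moment in a run one of pot1, pot2, pot3, pot4, pot5 may be knocked a few centimetres aside while the robot is not near it.
Once in a run the grip may slacken for a moment while it holds something.
It also fails if it takes over 210 s, if anything falls off the work surface, if the arm or the gripper's body presses on something with over 40 N, if the wrist force passes 120 N, or if a joint passes its speed limit or range.

### The arm

A 6-joint arm with a two-finger parallel gripper is mounted at the origin on the work surface. World frame = base frame: x ahead of the robot, y to its left, z up, the work surface at z = 0. Lengths are in m, angles in rad, forces in N, time in s.
With the tool pointing down it reaches from about 0.35 to 0.975 m from the base axis. Payload 4.9 kg.
Tool frame: the origin (TCP) lies between the finger pads; the fingertips stand 25 mm ahead of it and the grasp point (between the pads) lies 6 mm ahead of it; z points along the fingers, y is the line along which they close (so a half turn about z gives the same grasp; the last joint's range is limited). The gripper opens to 85 mm and grips with 20 to 120 N. Pads are 22 mm wide; open, the fingers measure 114 mm over their backs; the gripper's body (76 mm by 85 mm) begins 54 mm behind the grasp point. The pads swing forward as they close: fully open they stand 13 mm farther back than shut.
Start: joints at [1.21, 0.053, 1.613, -0, 1.476, -0.119], TCP at [0.15, 0.607, 0.221] pointing down, gripper open.
Joint ranges: [-3.01, 3.01], [-1.01, 2.22], [0.06, 2.58], [-1.02, 4.17], [0.09, 2.62], [-3.14, 3.14]. Speed limits (rad/s): [2.57, 2.57, 3.14, 3.14, 3.14, 3.14].

### API

Orientations are given as a unit quaternion [w, x, y, z].
In Python, from plant import manip gives the robot as it stands.
- The arm moves only by the shell command python3 -m inch 'ROWS'. ROWS is JSON, a list of rows, each a list of 3 entries, a list of its own where there are three numbers: the shift along the tool's x, y, z in m, then the turn, a rotation vector about the tool's x, y, z in rad, then the opening, from 0 (shut) to 1 (fully open). A call has 1 to 8 rows; each row shifts and turns the commanded pose from where the row before left it, along the tool's axes as they then stand; what a row does not reach is not made up. A row lasts 1/10 s, in which the tool goes at most 50 mm and 8.59 degrees, less where a joint would pass 70% of its speed; a pose out of reach is approached as far as the arm can. A call with a gripper value outside its range is refused whole. The fingers move at their own pace and stop on an object; the grip force is fixed at half the most. Time passes only in rows, so rows that do not move let the fingers close. It gives the time, the measured TCP pose, the force, the opening and the grip force at its end, in the units of the state.
- manip.state(): the state, without advancing time (a new reading comes with each control period).
- manip.grab_frame(name): name is "scene" or "top" or "wrist"; returns (picture, depth): 420x560x3 uint8, red, green, blue; 420x560 float32, m along the optical axis (not along the pixel's ray), 0 where there is no reading.
- manip.camera_params(name): a dict with "camera_matrix" (3x3 intrinsics, pixels), "rvec" (rotation vector, rad) and "tvec" (3), from world to camera coordinates, as OpenCV has them. Camera axes: x right, y down, z forward; pixel columns grow to the right and rows downward; lengths in m; the calibration is good to about 2 mm. A picture is of the moment at which its call begins: read the wrist's pose just before it. camera_params takes no time and is no camera call; for the wrist camera it gives the pose at the moment of the call.
- manip.job_done(): hands the job in; it is judged then, once.
Trained networks look in the newest picture that a camera, given by its name, has taken for a name from the list of things; names that differ only in an ending like _2 or _b are one class to them, and where a whole thing is asked for, a point or a joint stands for the part that bears it (a point fixed in the world has none). Each returns a list of dicts, best first, with "score" (0 to 1); they miss things now and then, are a little off and sometimes report something else, mostly with a low value. They report only what shows in the picture. A call takes as long as a camera call. They do not tell look-alikes from the thing itself.
- manip.look_for(camera, label): "point" ([x, y, z] in m, in world coordinates, good to about 4 mm: the middle of the surface that is visible of it).
The state is a dict: "time": time; "joint_pos": joint angles; "joint_vel": joint speeds; "joint_efforts": joint torques, N m; "tool_pos": TCP position; "tool_rot": TCP orientation; "contact_force": force on the tool from outside, world axes, zero at the start; "ft_torque": the same for the moment, N m; "gripper_width": opening from 0.0 (shut) to 1.0 (fully open); "grasp_force": force on a finger pad.
Only numpy, scipy, OpenCV 4.12 (cv2) and the standard library are available. Lean on these libraries where they do the work, as an engineer would, in place of code of your own. Each camera call takes 0.05 s, during which the arm holds its last target. There are 200 camera calls.

## Working session

There is one attempt and no reset: what is moved stays moved. The work goes in short steps, Python scripts to look and compute and a shell command to move; the robot and the scene stay as the last step left them, time stands still between calls to the robot, and variables do not carry over. Pictures are saved under pics/ and viewed, at most 14 in all, crops included, and the job is handed in when it is done.

```bash
ls; mkdir -p pics
cat > h.py <<'E'
import numpy as np, cv2
from plant import manip
def cam(n):
    p=manip.camera_params(n); R=cv2.Rodrigues(np.array(p["rvec"],float))[0]
    return np.array(p["camera_matrix"]),R,np.array(p["tvec"],float).ravel()
def cloud(n,c,d):
    K,R,t=c; v,u=np.mgrid[:d.shape[0],:d.shape[1]]
    P=np.stack([(u-K[0,2])/K[0,0]*d,(v-K[1,2])/K[1,1]*d,d],-1)
    return (P-t)@R
def proj(c,X):
    K,R,t=c; q=K@(R@np.array(X)+t); return q[:2]/q[2]
def grab(n,f=None):
    c=cam(n); im,d=manip.grab_frame(n)
    if f: cv2.imwrite('pics/'+f,im[:,:,::-1])
    return c,im,d,cloud(n,c,d)
E
python3 - <<'E'
from h import *
np.set_printoptions(precision=3,suppress=True)
for n in("top","scene"):
    c,im,d,P=grab(n,n+'0.png'); np.savez('pics/%s0.npz'%n,P=P,im=im)
    for l in ["carrier","catch_tab","tray_top","pad","pot1","brush","dish","gel","jar","beaker"]:
        print(n,l,[(np.round(r["point"],3).tolist(),round(r["score"],2),proj(c,r["point"]).astype(int).tolist()) for r in manip.look_for(n,l)][:9])
print(manip.state())
E
```

```text
pics
top carrier [([0.521, 0.307, 0.081], 0.83, [190, 223])]
top catch_tab [([0.518, 0.334, 0.097], 0.52, [180, 223])]
top tray_top [([0.547, -0.004, 0.022], 0.73, [290, 216]), ([0.524, 0.241, 0.06], 0.64, [212, 222])]
top pad [([0.533, -0.278, 0.006], 0.76, [373, 218])]
top pot1 [([0.647, 0.088, 0.048], 0.66, [260, 184]), ([0.376, -0.103, 0.049], 0.61, [323, 267]), ([0.554, 0.119, 0.054], 0.6, [251, 212]), ([0.355, -0.037, 0.055], 0.53, [302, 274]), ([0.523, 0.334, 0.095], 0.36, [180, 222])]
top brush [([0.546, -0.004, 0.02], 0.83, [290, 216])]
top dish [([0.782, 0.007, 0.015], 0.84, [284, 147])]
top gel [([0.431, -0.454, 0.107], 0.87, [440, 244])]
top jar [([0.771, 0.132, 0.058], 0.72, [246, 147])]
top beaker [([0.492, 0.517, 0.05], 0.69, [125, 236]), ([0.432, -0.456, 0.109], 0.37, [441, 243])]
scene carrier [([0.565, 0.307, 0.078], 0.57, [372, 193])]
scene catch_tab [([0.534, 0.336, 0.1], 0.78, [379, 178]), ([0.769, 0.012, 0.017], 0.2, [288, 291])]
scene tray_top [([0.536, 0.235, 0.056], 0.92, [343, 194])]
scene pad []
scene pot1 [([0.368, -0.038, 0.036], 0.73, [240, 172]), ([0.56
[... 304 characters left out ...]
 [424, 163])]
scene gel [([0.454, -0.453, 0.092], 0.75, [93, 212]), ([0.547, -0.279, 0.006], 0.16, [168, 243])]
scene jar [([0.785, 0.134, 0.059], 0.57, [337, 279])]
scene beaker [([0.492, 0.505, 0.067], 0.79, [424, 163])]
{'time': 1.1, 'joint_pos': array([ 1.21 ,  0.053,  1.613,  0.   ,  1.476, -0.119]), 'joint_vel': array([ 0.   ,  0.001,  0.   ,  0.001,  0.   , -0.001]), 'joint_efforts': array([ -0.002, -39.368, -37.047,  -0.   ,   0.001,   0.   ]), 'tool_pos': array([0.15 , 0.607, 0.221]), 'tool_rot': array([-0.   ,  0.121,  0.993, -0.   ]), 'contact_force': array([0.272, 0.401, 0.136]), 'ft_torque': array([ 0.016, -0.023,  0.004]), 'grasp_force': 0.0, 'gripper_width': 1.003241867644532}
```

View pics/top0.png

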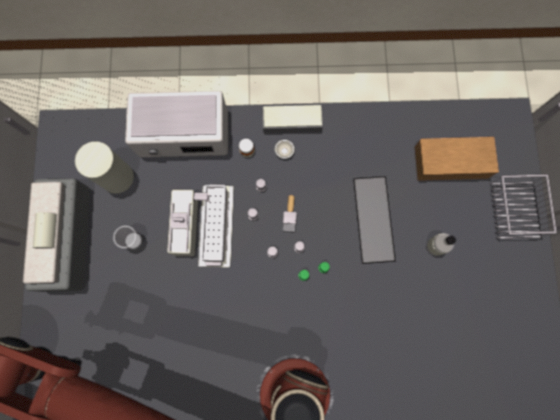

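View pics/scene0.png

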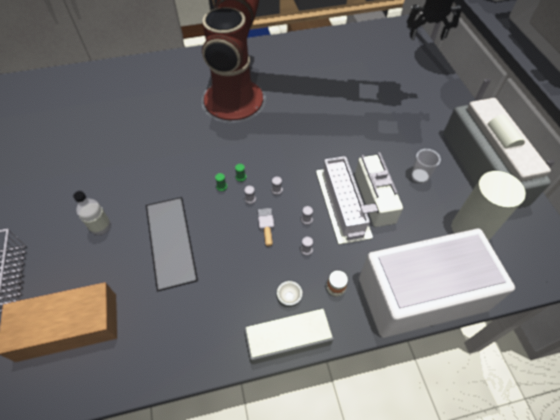

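Run:
```python
from h import *
np.set_printoptions(precision=4,suppress=True)
z=np.load('pics/top0.npz');P=z['P'];im=z['im'].astype(int)
def box(m):
    q=P[m][:,:2].astype(np.float32); r=cv2.minAreaRect(q*1000); return len(q),np.round(r[0],1),np.round(r[1],1),round(r[2],2)
X,Y,Z=P[...,0],P[...,1],P[...,2]
print('tray rim',box((abs(Z-.073)<.004)&(abs(Y-.235)<.07)&(abs(X-.53)<.17)))
print('housing',box((abs(Z-.084)<.004)&(abs(Y-.335)<.07)&(abs(X-.53)<.17)))
print('tab',box((Z>.113)&(Z<.13)&(abs(Y-.335)<.05)&(abs(X-.53)<.1)))
print('shutter',box((abs(Z-.0995)<.003)&(abs(Y-.335)<.05)&(abs(X-.53)<.1)))
print('pad',box((abs(Z-.003)<.006)&(im.sum(-1)<250)&(abs(Y+.28)<.1)&(abs(X-.53)<.2)))
# tall blobs: pot candidates
m=((Z>.04)&(Z<.062)&(Y<.19)&(Y>-.36)).astype(np.uint8)
n,l,s,c=cv2.connectedComponentsWithStats(m)
for i in range(1,n):
    if s[i,4]>15:
        mm=l==i; print(s[i,:5],np.median(P[mm],0),im[mm].mean(0).astype(int),box(mm)[1:])
```

```text
tray rim (240, array([527.6, 254.2]), array([103.1, 235.3]), 88.42)
housing (807, array([529.9, 318.1]), array([104.5, 196.2]), 87.34)
tab (35, array([530.4, 336.5]), array([11.7, 31.6]), 0.22)
shutter (205, array([512.8, 336.7]), array([ 54.9, 145.7]), 87.4)
pad (479, array([ 534.8, -278.1]), array([295.6, 120.5]), 2.16)
[ 263  105   60   25 1362] [ 0.8759 -0.0224  0.0535] [204 202 186] (array([878.5, -22.1]), array([198.1,  83.2]), 89.67)
[240 139  13  14 124] [0.7767 0.1333 0.0584] [205 202 201] (array([777.6, 133.3]), array([39.6, 44.9]), 89.13)
[257 179   9   9  63] [0.6514 0.0872 0.0516] [184 173 177] (array([651.9,  88.1]), array([25.3, 26.2]), 68.26)
[248 208  10  10  65] [0.5562 0.1167 0.0514] [188 177 181] (array([556.7, 115.9]), array([26.8, 26.3]), 19.03)
[295 242  10   9  65] [ 0.4456 -0.0311  0.0511] [192 182 185] (array([446.6, -30.1]), array([26.6, 26. ]), 40.14)
[268 247   9   9  65] [0.4319 0.0564 0.0515] [197 186 190] (array([431.7,  56.6]), array([25.3, 26.1]), 88.48)
[320 262  10   9  69] [ 0.38   -0.1064  0.051 ] [ 69 155  84] (array([ 379.1, -105.6]), array([26., 26.]), 43.17)
[300 270   9   9  66] [ 0.3574 -0.041   0.0509] [ 72 160  87] (array([357.9, -40.9]), array([25., 25.]), 85.75)
[272 375  12  20  29] [0.0418 0.0535 0.0522] [46 23 20] (array([39.5, 52.2]), array([ 7.8, 59.4]), 55.74)
```

The top view shows four steel pots at (261,184), (252,212), (299,246) and (272,251). The two green pots at (325,267) and (304,274) are look-alikes, so I'll leave them alone. The carrier is at about (215,225), with the lock housing on its left (+y) side and the tongue at (202,196). The pad is at (375,219). I'm setting off toward the carrier for a close look.

```bash
cat >> h.py <<'E'
def go(x,y,z,yaw):
    "yaw: world angle (deg) of tool y axis. prints turn about tool z first, then shift after the turn"
    from scipy.spatial.transform import Rotation as R
    s=manip.state(); w,a,b,c=s["tool_rot"]; M=R.from_quat([a,b,c,w]).as_matrix()
    cur=np.degrees(np.arctan2(M[1,1],M[0,1])); tz=-((yaw-cur+180)%360-180)
    M2=M@R.from_rotvec([0,0,np.radians(tz)]).as_matrix()
    d=M2.T@(np.array([x,y,z])-s["tool_pos"])
    print("t%.2f cur yaw %.1f tilt %.2fdeg pos %s turn z %.3f rad, shift %s mm |%.0f|"%(s["time"],cur,np.degrees(np.arccos(-M[2,2])),np.round(s["tool_pos"],4),np.radians(tz),np.round(d*1000,1),1000*np.linalg.norm(d)), "F",np.round(s["contact_force"],1),"g",round(s["gripper_width"],3),round(s["grasp_force"],1))
E
python3 -m inch '[[[0,0,-0.04],[0,0,-0.1],0.0],[[0,0,-0.04],[0,0,-0.1],0.0],[[-0.038,-0.03,0],[0,0,0],0.0],[[-0.038,-0.03,0],[0,0,0],0.0],[[-0.038,-0.03,0],[0,0,0],0.0],[[-0.038,-0.03,0],[0,0,0],0.0],[[-0.038,-0.03,0],[0,0,0],0.0],[[-0.038,-0.03,0],[0,0,0],0.0]]'
python3 -c "
from h import *
go(.53,.28,.32,87.5)"
```

```text
time: 1.9
tool_pos: [0.3711, 0.416, 0.3016]
tool_rot: [0.0, 0.021, 1.0, 0.0]
contact_force: [0.4, 1.1, -0.2]
gripper_width: 0.003
grasp_force: 0.0
t1.90 cur yaw 87.6 tilt 0.04deg pos [0.3711 0.416  0.3016] turn z 0.002 rad, shift [-164.7 -128.9  -18.4] mm |210| F [ 0.4  1.1 -0.2] g 0.003 0.0
```

```bash
python3 -m inch '[[[-0.036,-0.029,-0.004],[0,0,0],0.0],[[-0.036,-0.029,-0.004],[0,0,0],0.0],[[-0.036,-0.029,-0.004],[0,0,0],0.0],[[-0.036,-0.029,-0.004],[0,0,0],0.0],[[-0.018,-0.012,0],[0,0,0],0.0],[[0,0,0],[0,0,0],0.0],[[0,0,0],[0,0,0],0.0]]'
python3 - <<'E'
from h import *
np.set_printoptions(precision=4,suppress=True)
go(.53,.28,.32,87.5)
c,im,d,P=grab("wrist",'w1.png'); np.savez('pics/w1.npz',P=P,im=im)
X,Y,Z=P[...,0],P[...,1],P[...,2]
def box(m):
    q=P[m][:,:2].astype(np.float32); r=cv2.minAreaRect(q*1000); return len(q),np.round(r[0],1),np.round(r[1],1),round(r[2],2)
for n,h,yc in(('tray',.073,.235),('house',.084,.335),('shut',.0995,.335),('tab',.122,.335)):
    m=((abs(Z-h)<.003)&(abs(Y-yc)<.045)&(abs(X-.53)<.13)).astype(np.uint8)
    if n!='tray': m=cv2.morphologyEx(m,cv2.MORPH_OPEN,np.ones((3,3)))
    m=m>0; print(n,m.sum(), box(m) if m.any() else '',np.median(Z[m]) if m.any() else '')
E
```

```text
time: 2.6
tool_pos: [0.5264, 0.2827, 0.3171]
tool_rot: [-0.0, 0.021, 1.0, 0.0]
contact_force: [-0.1, 0.8, 0.5]
gripper_width: 0.001
grasp_force: 0.0
t2.60 cur yaw 87.6 tilt 0.05deg pos [0.5264 0.2827 0.3171] turn z 0.001 rad, shift [-3.8 -2.5 -2.9] mm |5| F [-0.1  0.8  0.5] g 0.001 0.0
tray 1489 (1489, array([525.7, 239.3]), array([ 64.4, 235.6]), 87.32) 0.07326048784857592
house 5298 (5298, array([529.3, 333.5]), array([ 79.2, 196.2]), 87.3) 0.08435955603619692
shut 1621 (1621, array([510. , 340.3]), array([ 55.1, 149.2]), 87.4) 0.09946697941688112
tab 246 (246, array([528.7, 339.3]), array([32. ,  9.7]), 88.0) 0.1217455740751915
```

View pics/w1.png

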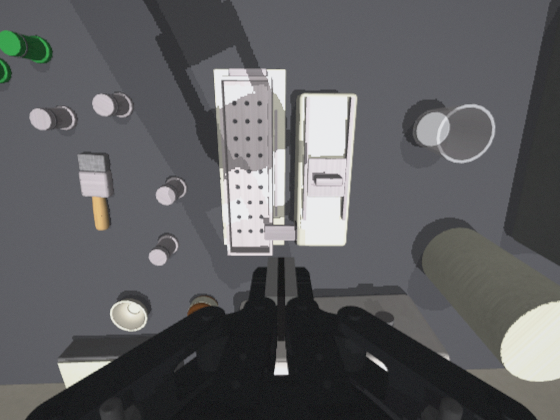

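The close wrist view shows the tray (245,165), the tongue (279,232) and the catch with its tab (328,180). The measured sizes (64×236 tray, 32×10 tab at 0.122) match the description. Next I go to the +x side of the tab.

```bash
python3 -c "
from h import *
go(.5547,.3381,.131,87.3)"
python3 -m inch '[[[-0.013,0.027,0.03],[0,0,0.004],0.0],[[-0.013,0.027,0.03],[0,0,0],0.0],[[0,0,0.04],[0,0,0],0.0],[[0,0,0.04],[0,0,0],0.0],[[0,0,0.03],[0,0,0],0.0],[[0,0,0],[0,0,0],0.0]]'
python3 -c "
from h import *
go(.5547,.3381,.131,87.3)"
```

```text
t2.65 cur yaw 87.6 tilt 0.04deg pos [0.5259 0.2832 0.3172] turn z 0.006 rad, shift [-26.3  56.1 186.2] mm |196| F [0.5 0.2 0. ] g -0.001 0.0
time: 3.25
tool_pos: [0.5501, 0.3353, 0.141]
tool_rot: [-0.005, 0.022, 1.0, -0.002]
contact_force: [0.4, -0.1, -1.0]
gripper_width: -0.001
grasp_force: 0.0
t3.25 cur yaw 87.5 tilt 0.64deg pos [0.5501 0.3353 0.141 ] turn z 0.004 rad, shift [-4.6  3.1  9.9] mm |11| F [ 0.4 -0.1 -1. ] g -0.001 0.0
```

```bash
python3 -m inch '[[[-0.004,0.003,-0.003],[0,0,0],0.0],[[0,0,0.006],[0,0,0],0.0],[[0,0,0.003],[0,0,0],0.0],[[0,0,0],[0,0,0],0.0]]'
python3 -c "
from h import *
go(.5547,.3381,.131,87.3)"
```

```text
time: 3.65
tool_pos: [0.5593, 0.3387, 0.1424]
tool_rot: [0.001, 0.023, 1.0, 0.0]
contact_force: [0.2, 0.9, -1.2]
gripper_width: 0.002
grasp_force: 0.0
t3.65 cur yaw 87.4 tilt 0.09deg pos [0.5593 0.3387 0.1424] turn z 0.001 rad, shift [ 4.6 -0.8 11.4] mm |12| F [ 0.2  0.9 -1.2] g 0.002 0.0
```

```bash
python3 -m inch '[[[0,0,0.011],[0,0,0],0.0],[[0,0,0],[0,0,0],0.0],[[0.012,0,0],[0,0,0],0.0],[[0.015,0,0],[0,0,0],0.0],[[0.015,0,0],[0,0,0],0.0],[[0.015,0,0],[0,0,0],0.0],[[0.008,0,0],[0,0,0],0.0],[[0,0,0],[0,0,0],0.0]]'
python3 -c "
from h import *
go(.4865,.341,.131,87.3)"
```

```text
time: 4.45
tool_pos: [0.4928, 0.3416, 0.1304]
tool_rot: [-0.0, 0.022, 1.0, 0.0]
contact_force: [0.1, 0.4, -0.0]
gripper_width: 0.002
grasp_force: 0.0
t4.45 cur yaw 87.4 tilt 0.01deg pos [0.4928 0.3416 0.1304] turn z 0.002 rad, shift [ 6.3 -0.8 -0.6] mm |6| F [ 0.1  0.4 -0. ] g 0.002 0.0
```

```bash
python3 -m inch '[[[0.005,0,0],[0,0,0],0.0],[[0.002,0,0],[0,0,0],0.0]]' | sed -n 2,4p
python3 -m inch '[[[0.003,0,0],[0,0,0],0.0],[[0,0,0],[0,0,0],0.0]]'| sed -n 2,4p
python3 - <<'E'
from h import *
c,im,d,P=grab("top"); X,Y,Z=P[...,0],P[...,1],P[...,2]
m=(abs(Z-.122)<.006)&(abs(Y-.34)<.03)&(X<.52)&(X>.44)
print(m.sum(),np.median(P[m],0) if m.any() else '')
print([(np.round(r["point"],3),r["score"]) for r in manip.look_for("top","catch_tab")])
E
```

```text
tool_pos: [0.487, 0.3417, 0.1304]
tool_rot: [0.0, 0.023, 1.0, 0.0]
contact_force: [0.9, -0.2, 0.3]
tool_pos: [0.4839, 0.3418, 0.1302]
tool_rot: [-0.0, 0.023, 1.0, -0.0]
contact_force: [-0.1, 0.3, 0.5]
0 
[(array([ 0.434, -0.454,  0.108]), 0.46)]
```

```bash
for i in 1 2; do :; done
python3 -m inch '[[[0.003,0,0],[0,0,0],0.0],[[0,0,0],[0,0,0],0.0]]'| sed -n 2,4p
python3 - <<'E'
from h import *
c,im,d,P=grab("wrist",'w2.png'); X,Y,Z=P[...,0],P[...,1],P[...,2]
m=(abs(Z-.122)<.003)&(abs(Y-.34)<.02)&(X<.56)&(X>.43)
print(m.sum(),np.median(P[m],0) if m.any() else '')
E
```

```text
tool_pos: [0.4808, 0.342, 0.1302]
tool_rot: [-0.0, 0.023, 1.0, -0.0]
contact_force: [0.1, -0.8, -0.3]
0
```

View pics/w2.png

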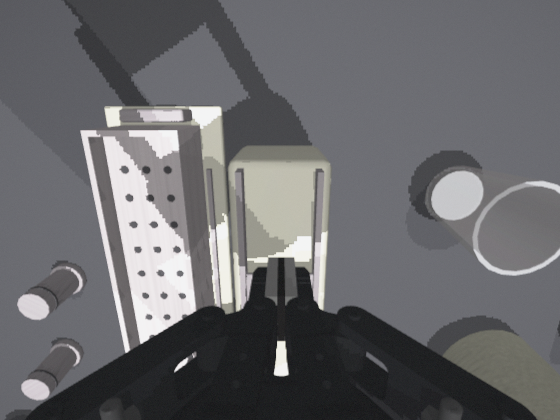

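```bash
python3 - <<'E'
from h import *
np.set_printoptions(precision=4,suppress=True)
c,im,d,P=grab("wrist")
for r in (170,200,230,245,255,260,264): print(r,P[r,260],P[r,285],P[r,300],P[r,320])
print(P[275:330:10,282])
E
python3 -m inch '[[[-0.01,0,-0.02],[0,0,0],0.0],[[-0.03,0,-0.04],[0,0,0],0.0],[[-0.02,0,-0.04],[0,0,0],0.0],[[-0.02,0,-0.04],[0,0,0],0.0],[[0,0,-0.02],[0,0,0],0.0],[[0,0,0],[0,0,0],0.0]]'|sed -n 2p
python3 - <<'E'
from h import *
c,im,d,P=grab("wrist",'w3.png'); X,Y,Z=P[...,0],P[...,1],P[...,2]
m=(abs(Z-.122)<.003)&(abs(Y-.34)<.02)&(X<.58)&(X>.43)
print(m.sum(),np.median(P[m],0) if m.any() else '')
m=(abs(Z-.094)<.0025)&(abs(Y-.34)<.02)&(X<.58)&(X>.43)
print(m.sum(),np.median(P[m],0) if m.any() else '')
E
```

```text
170 [0.4371 0.3311 0.0848] [0.438  0.3474 0.084 ] [0.4384 0.3572 0.084 ] [0.4372 0.3692 0.0929]
200 [0.4577 0.3296 0.0843] [0.4584 0.3465 0.0845] [0.4587 0.3566 0.085 ] [0.4555 0.3686 0.0974]
230 [0.4796 0.3282 0.0842] [0.4802 0.3456 0.0845] [0.4805 0.3561 0.0851] [0.4755 0.3684 0.0984]
245 [0.4906 0.3275 0.0853] [0.4916 0.3452 0.0849] [0.4927 0.3559 0.0836] [0.4861 0.3683 0.0987]
255 [0.499  0.3269 0.0842] [0.4997 0.3448 0.0845] [0.5004 0.3556 0.0841] [0.5009 0.37   0.0843]
260 [0.5031 0.3266 0.0839] [0.4698 0.3451 0.1482] [0.5042 0.3555 0.0845] [0.5047 0.3699 0.0848]
264 [0.5061 0.3264 0.0844] [0.47   0.3451 0.1519] [0.507  0.3554 0.0853] [0.5082 0.37   0.0843]
[[0.4693 0.3436 0.1631]
 [0.4697 0.3435 0.1704]
 [0.4695 0.3435 0.1781]
 [0.4742 0.3433 0.178 ]
 [0.4782 0.3431 0.179 ]
 [0.4836 0.3429 0.1785]]
tool_pos: [0.5631, 0.3389, 0.2954]
267 [0.52869516 0.33932024 0.121773  ]
0
```

View pics/w3.png

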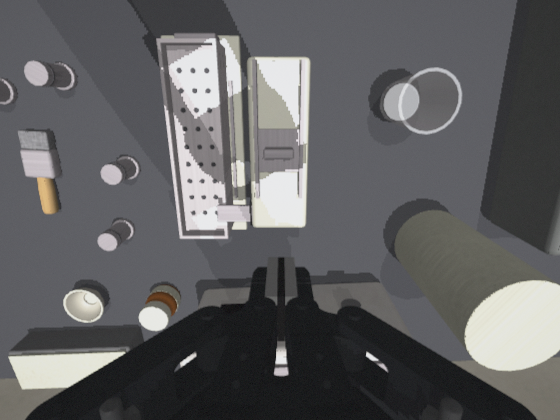

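The picture shows the tab still at (279,153), at its closed position. The fingers passed without moving it, so I'll check the finger geometry against the calibration.

Run:
```python
from h import *
np.set_printoptions(precision=4,suppress=True)
s=manip.state();t=s["tool_pos"]; print(t,s["gripper_width"])
c,im,d,P=grab("wrist"); K,R,tt=c
print('cam',-R.T@tt,'axis',R[2])
for k in(-.05,-.025,0,.025): print(k,proj(c,t-[0,0,k]))
print(P[255:400:10,282]-t, d[255:400:10,282])
```

```text
[0.5618 0.3386 0.2921] 1.748032792288593e-05
cam [0.4781 0.3425 0.4451] axis [ 0.3248 -0.0118 -0.9457]
-0.05 [279.7168 322.8549]
-0.025 [279.7075 288.006 ]
0 [279.7007 262.7411]
0.025 [279.6956 243.5844]
[[ 0.146  -0.0031 -0.2923]
 [-0.0114  0.0016  0.0232]
 [-0.0115  0.0016  0.0324]
 [-0.0117  0.0015  0.0407]
 [-0.0116  0.0015  0.0478]
 [-0.0074  0.0013  0.0484]
 [-0.0022  0.001   0.048 ]
 [ 0.0035  0.0008  0.0471]
 [ 0.0078  0.0006  0.048 ]
 [ 0.2032 -0.0067 -0.1585]
 [ 0.2057 -0.0069 -0.1447]
 [ 0.2191 -0.0075 -0.1426]
 [ 0.2288 -0.0079 -0.1368]
 [-0.0113  0.0011  0.0891]
 [-0.0112  0.0011  0.0921]] [0.4959 0.1463 0.1375 0.1296 0.123  0.1237 0.1258 0.1286 0.129  0.3879
 0.3756 0.378  0.3757 0.084  0.0811]
```

```bash
python3 - <<'E'
from h import *
np.set_printoptions(precision=4,suppress=True)
s=manip.state();t=s["tool_pos"]
c,im,d,P=grab("wrist")
for r in range(254,268): print(r,P[r,275]-t,P[r,290]-t,im[r,275],im[r,290])
go(.5547,.3381,.1,87.3)
E
python3 -m inch '[[[0.005,0,0.04],[0,0,0.002],0.0],[[0.002,0,0.05],[0,0,0],0.0],[[0,0,0.05],[0,0,0],0.0],[[0,0,0.02],[0,0,0],0.0],[[0,0,0],[0,0,0],0.0],[[0,0,0],[0,0,0],0.0]]' | sed -n 2,4p
python3 - <<'E'
from h import *
s=manip.state();t=s["tool_pos"];np.set_printoptions(precision=4,suppress=True)
go(.5547,.3381,.1,87.3)
c,im,d,P=grab("wrist",'w4.png')
for r in range(250,268,2): print(r,P[r,275],P[r,290])
E
```

```text
254 [ 0.1414 -0.0147 -0.2904] [ 0.1418  0.0093 -0.2889] [85 85 90] [84 85 90]
255 [ 0.1424 -0.0147 -0.2889] [ 0.144   0.0093 -0.2899] [86 87 91] [84 85 89]
256 [ 0.1448 -0.0148 -0.2901] [ 0.1457  0.0092 -0.2897] [84 83 88] [82 84 88]
257 [-0.0116 -0.0018  0.0152] [-0.0112  0.0057  0.0153] [77 77 80] [76 77 79]
258 [-0.011  -0.0018  0.0152] [-0.011   0.0057  0.0159] [76 77 76] [76 76 76]
259 [-0.0112 -0.0018  0.0166] [-0.011   0.0056  0.017 ] [75 75 75] [74 74 74]
260 [-0.0114 -0.0018  0.0181] [-0.0108  0.0056  0.0176] [75 76 76] [77 76 76]
261 [-0.0115 -0.0017  0.0193] [-0.0112  0.0056  0.0193] [77 78 77] [75 75 76]
262 [-0.0113 -0.0017  0.02  ] [-0.0109  0.0056  0.0198] [74 74 75] [78 78 79]
263 [-0.0116 -0.0017  0.0215] [-0.0109  0.0055  0.0208] [77 78 77] [77 75 76]
264 [-0.0111 -0.0017  0.0216] [-0.0108  0.0055  0.0216] [73 73 74] [76 76 75]
265 [-0.0117 -0.0017  0.0236] [-0.0109  0.0055  0.0228] [78 77 77] [77 78 77]
266 [-0.0114 -0.0017  0.0241] [-0.011   0.0054  0.0239] [76 75 75] [75 74 75]
267 [-0.0109 -0.0017  0.0242] [-0.0111  0.0054  0.025 ] [75 74 75] [74 74 74]
t6.00 cur yaw 87.4 tilt 0.18deg pos [0.56   0.338  0.2881] turn z 0.002 rad, shift [  4.8   0.1 188.1] mm |188| F [ 1.  -0.5 -0.5] g 0.002 0.0
tool_pos: [0.5529, 0.3384, 0.1291]
tool_rot: [-0.001, 0.024, 1.0, -0.001]
contact_force: [-0.1, 1.0, 1.0]
t6.60 cur yaw 87.3 tilt 0.15deg pos [0.5529 0.3384 0.1291] turn z -0.000 rad, shift [-1.9 -0.2 29.1] mm |29| F [-0.1  1.   1. ] g -0.001 0.0
250 [0.5668 0.3343 0.0842] [0.5673 0.3449 0.0843]
252 [0.5681 0.3342 0.0849] [0.5687 0.3449 0.0847]
254 [0.5697 0.3341 0.0847] [0.5704 0.3448 0.0845]
256 [0.5718 0.334  0.0839] [0.5714 0.3447 0.0857]
258 [0.5413 0.3367 0.1455] [0.5419 0.3441 0.145 ]
260 [0.541  0.3367 0.1483] [0.5423 0.3441 0.1464]
262 [0.5414 0.3367 0.1495] [0.5423 0.344  0.1485]
264 [0.5411 0.3368 0.152 ] [0.542  0.3439 0.151 ]
266 [0.5417 0.3368 0.1529] [0.5425 0.3439 0.1521]
```

```bash
python3 -m inch '[[[-0.002,0,0.015],[0,0,0],0.0],[[0,0,0.01],[0,0,0],0.0],[[0,0,0],[0,0,0],0.0]]' | sed -n 2,4p
python3 -m inch '[[[0,0,0.01],[0,0,0],0.0],[[0,0,0],[0,0,0],0.0],[[0,0,0],[0,0,0],0.0]]' | sed -n 2,4p
```

```text
tool_pos: [0.5549, 0.338, 0.1034]
tool_rot: [-0.001, 0.024, 1.0, -0.001]
contact_force: [-0.5, 0.1, -0.8]
tool_pos: [0.5557, 0.3385, 0.095]
tool_rot: [-0.0, 0.024, 1.0, -0.0]
contact_force: [0.1, -0.1, 0.7]
```

Tip is at about 0.110, 12 mm below the tab top. Now pushing.

```bash
python3 -m inch '[[[0.01,0,0.002],[0,0,0],0.0],[[0.01,0,0],[0,0,0],0.0],[[0.01,0,0],[0,0,0],0.0],[[0,0,0],[0,0,0],0.0]]' | sed -n 2,4p
python3 -m inch '[[[0.01,0,0],[0,0,0],0.0],[[0.01,0,0],[0,0,0],0.0],[[0.01,0,0],[0,0,0],0.0],[[0.005,0,0],[0,0,0],0.0],[[0,0,0],[0,0,0],0.0]]' | sed -n 2,4p
python3 - <<'E'
from h import *
c,im,d,P=grab("wrist"); X,Y,Z=P[...,0],P[...,1],P[...,2]
m=(abs(Z-.122)<.003)&(abs(Y-.34)<.025)&(X<.58)&(X>.43)
print(m.sum(),np.median(P[m],0) if m.any() else '')
E
```

```text
tool_pos: [0.5243, 0.3402, 0.0935]
tool_rot: [-0.0, 0.023, 1.0, 0.0]
contact_force: [0.2, -0.3, -0.9]
tool_pos: [0.4898, 0.3418, 0.0933]
tool_rot: [-0.001, 0.024, 1.0, -0.0]
contact_force: [0.1, -0.1, -0.5]
1789 [0.47322539 0.34201003 0.12182661]
```

```bash
python3 -m inch '[[[0.004,0,0],[0,0,0],0.0],[[0,0,0],[0,0,0],0.0]]' | sed -n 2,4p
python3 -m inch '[[[-0.012,0,-0.02],[0,0,0],0.0],[[-0.03,0,-0.02],[0,0,0],0.0],[[0,0,-0.01],[0,0,0],0.0],[[0,0,0],[0,0,0],0.0]]' | sed -n 2,4p
python3 - <<'E'
from h import *
c,im,d,P=grab("wrist"); X,Y,Z=P[...,0],P[...,1],P[...,2]
m=(abs(Z-.122)<.003)&(abs(Y-.34)<.025)&(X<.5)&(X>.43)
print(m.sum(),np.median(P[m],0) if m.any() else '')
go(.5287,.3393,.085,87.3)
E
```

```text
tool_pos: [0.4873, 0.3418, 0.0932]
tool_rot: [0.0, 0.024, 1.0, 0.0]
contact_force: [2.6, -0.2, -1.0]
tool_pos: [0.5299, 0.3403, 0.1452]
tool_rot: [0.001, 0.024, 1.0, 0.001]
contact_force: [0.0, -0.3, 0.3]
986 [0.47043264 0.34197272 0.12185712]
t8.85 cur yaw 87.2 tilt 0.03deg pos [0.5287 0.34   0.1436] turn z -0.001 rad, shift [-0.  -0.7 58.6] mm |59| F [-0.3  0.5 -0.1] g 0.003 0.0
```

Catch is open by about 58 mm. Now the button.

```bash
python3 -m inch '[[[0,-0.001,0.03],[0,0,0],0.0],[[0,0,0.02],[0,0,0],0.0],[[0,0,0.006],[0,0,0],0.0],[[0,0,0],[0,0,0],0.0]]' | sed -n 2,4p
python3 -m inch '[[[0,0,0.008],[0,0,0],0.0],[[0,0,0],[0,0,0],0.0]]' | sed -n 2,4p
python3 -m inch '[[[0,0,0.004],[0,0,0],0.0],[[0,0,0],[0,0,0],0.0]]' | sed -n 2,4p
```

```text
tool_pos: [0.5268, 0.3383, 0.085]
tool_rot: [-0.002, 0.024, 1.0, -0.001]
contact_force: [-0.4, -0.3, -0.0]
tool_pos: [0.5291, 0.3391, 0.0797]
tool_rot: [0.0, 0.024, 1.0, 0.0]
contact_force: [-0.4, 0.4, -0.3]
tool_pos: [0.5294, 0.3392, 0.0761]
tool_rot: [0.001, 0.024, 1.0, 0.0]
contact_force: [0.2, 0.0, 1.9]
```

```bash
python3 -m inch '[[[0,0,0.002],[0,0,0],0.0],[[0,0,0],[0,0,0],0.0]]' | sed -n 2,4p
python3 - <<'E'
from h import *
c,im,d,P=grab("wrist"); X,Y,Z=P[...,0],P[...,1],P[...,2]
E
```

```text
tool_pos: [0.5295, 0.3393, 0.076]
tool_rot: [0.0, 0.024, 1.0, 0.0]
contact_force: [-3.6, -1.5, 10.3]
```

```bash
python3 -m inch '[[[0,0,0],[0,0,0],0.0],[[0,0,0],[0,0,0],0.0]]' | sed -n 2,4p
python3 -m inch '[[[0,0,-0.03],[0,0,0],0.0],[[-0.02,0,-0.03],[0,0,0],0.0],[[-0.02,0,-0.03],[0,0,0],0.0],[[0,0,-0.01],[0,0,0],0.0],[[0,0,0],[0,0,0],0.0],[[0,0,0],[0,0,0],0.0]]' | sed -n 2,4p
python3 - <<'E'
from h import *
np.set_printoptions(precision=4,suppress=True)
c,im,d,P=grab("wrist",'w5.png'); X,Y,Z=P[...,0],P[...,1],P[...,2]
m=((X-.5287)**2+(Y-.3393)**2<.01**2); print(m.sum(),np.median(P[m],0))
m=((X-.5287)**2+(Y-.3393)**2<.03**2)&(Z>.085)&(Z<.097); print(m.sum(),P[m].mean(0),P[m].min(0),P[m].max(0))
E
```

```text
tool_pos: [0.5295, 0.3392, 0.076]
tool_rot: [0.001, 0.024, 1.0, 0.0]
contact_force: [-4.8, -1.7, 11.3]
tool_pos: [0.5674, 0.3366, 0.1714]
tool_rot: [-0.001, 0.024, 1.0, -0.001]
contact_force: [-0.3, 1.6, -1.3]
515 [0.5286 0.3393 0.0865]
1948 [0.5285 0.3396 0.087 ] [0.4992 0.3095 0.085 ] [0.5583 0.369  0.097 ]
```

View pics/w5.png

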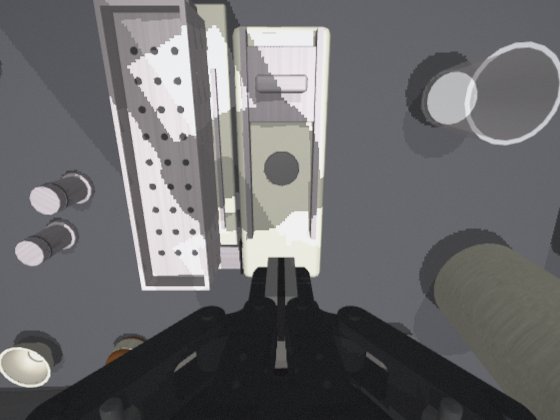

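The button at (281,168) is down to 0.0865 and the tongue at (230,258) is clear of the tray rim. Next, above the tray with the gripper opened.

```bash
python3 -c "
from h import *
go(.5252,.2394,.12,87.3)"
python3 -m inch '[[[0.007,-0.03,0],[0,0,0],0.88],[[0.014,-0.032,0],[0,0,0],0.88],[[0.014,-0.03,0.01],[0,0,0],0.88],[[0.004,-0.002,0.03],[0,0,0],0.88],[[0,0,0],[0,0,0],0.88],[[0,0,0],[0,0,0],0.88]]'
python3 - <<'E'
from h import *
np.set_printoptions(precision=4,suppress=True)
go(.5252,.2394,.12,87.3)
t=manip.state()["tool_pos"]
c,im,d,P=grab("wrist",'w6.png'); Q=P-t
m=(d>0)&(np.abs(Q[...,0])<.02)&(np.abs(Q[...,1])<.075)&(Q[...,2]>-.02)&(Q[...,2]<.06)
for s in(-1,1):
    k=m&(Q[...,1]*s>0); print(s,k.sum(),Q[k].min(0),Q[k].max(0))
    kk=k&(Q[...,2]<Q[...,2][k].min()+.015); print('tip inner/outer y',np.sort(np.abs(Q[kk][:,1]))[[3,-3]], 'zmin',np.sort(Q[kk][:,2])[5])
Z=P[...,2]; r=(abs(Z-.073)<.003)&(abs(P[...,1]-.239)<.045)&(abs(P[...,0]-.52)<.13)
print(cv2.minAreaRect((P[r][:,:2]*1000).astype(np.float32)))
E
```

```text
t10.75 cur yaw 87.3 tilt 0.24deg pos [0.5669 0.3365 0.1707] turn z -0.000 rad, shift [ 36.9 -98.9  51. ] mm |117| F [-0.2 -0.5 -0. ] g 0.002 0.0
time: 11.35
tool_pos: [0.5238, 0.2447, 0.1314]
tool_rot: [-0.002, 0.024, 1.0, -0.001]
contact_force: [1.0, 0.3, 1.1]
gripper_width: 0.878
grasp_force: 0.0
t11.35 cur yaw 87.3 tilt 0.23deg pos [0.5238 0.2447 0.1314] turn z -0.000 rad, shift [-1.7 -5.3 11.4] mm |13| F [1.  0.3 1.1] g 0.878 0.0
-1 2513 [-0.0145 -0.0505  0.0197] [ 0.0098 -0.036   0.06  ]
tip inner/outer y [0.0363 0.0501] zmin 0.02033361067216166
1 2511 [-0.0103  0.0372  0.0195] [0.0133 0.052  0.06  ]
tip inner/outer y [0.0374 0.0516] zmin 0.020032380385670928
((526.14013671875, 239.19100952148438), (64.3145751953125, 236.5325469970703), 87.31693267822266)
```

View pics/w6.png

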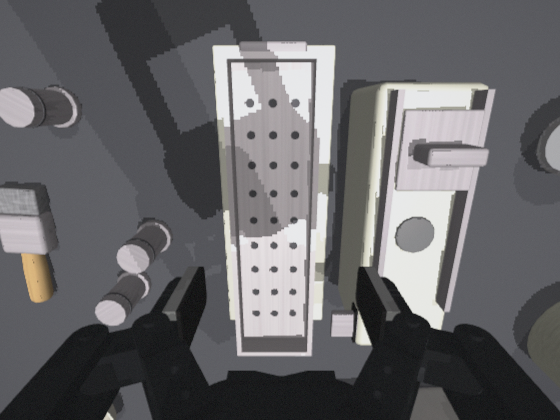

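The tray (273,200) sits between the open fingers at (183,310) and (375,310), and the tongue at (343,322) is retracted. Descending to grip.

```bash
python3 -m inch '[[[-0.002,-0.005,0.02],[0,0,0],0.88],[[0,0,0.01],[0,0,0],0.88],[[0,0,0],[0,0,0],0.88]]' | sed -n 2,4p
python3 -c "
from h import *
go(.5257,.2390,.044,87.3)"
```

```text
tool_pos: [0.5264, 0.24, 0.1021]
tool_rot: [-0.001, 0.024, 1.0, -0.0]
contact_force: [-0.8, 0.5, -0.3]
t11.70 cur yaw 87.3 tilt 0.16deg pos [0.5264 0.24   0.1021] turn z -0.000 rad, shift [ 0.5 -1.  58.1] mm |58| F [-0.8  0.5 -0.3] g 0.882 0.0
```

```bash
python3 -m inch '[[[0,-0.001,0.02],[0,0,0],0.88],[[0,0,0.02],[0,0,0],0.88],[[0,0,0],[0,0,0],0.88]]' | sed -n 2,4p
python3 -m inch '[[[0,0,0.016],[0,0,0],0.88],[[0,0,0],[0,0,0],0.88],[[0,0,0],[0,0,0],0.88]]' | sed -n 2,4p
python3 -c "
from h import *
go(.5257,.2390,.044,87.3)"
```

```text
tool_pos: [0.5254, 0.2386, 0.0612]
tool_rot: [-0.002, 0.024, 1.0, -0.001]
contact_force: [0.3, -0.7, -0.3]
tool_pos: [0.5272, 0.2389, 0.0476]
tool_rot: [0.0, 0.024, 1.0, 0.0]
contact_force: [0.1, -0.3, -0.1]
t12.30 cur yaw 87.3 tilt 0.00deg pos [0.5272 0.2389 0.0476] turn z -0.001 rad, shift [1.6 0.  3.6] mm |4| F [ 0.1 -0.3 -0.1] g 0.88 0.0
```

```bash
python3 -m inch '[[[0.001,0,0.004],[0,0,0],0.88],[[0,0,0],[0,0,0],0.0],[[0,0,0],[0,0,0],0.0],[[0,0,0],[0,0,0],0.0],[[0,0,0],[0,0,0],0.0],[[0,0,0],[0,0,0],0.0]]'
python3 -m inch '[[[0,0,-0.008],[0,0,0],0.0],[[0,0,-0.01],[0,0,0],0.0],[[0,0,-0.01],[0,0,0],0.0],[[0,0,-0.01],[0,0,0],0.0],[[0,0,0],[0,0,0],0.0]]'
```

```text
time: 12.9
tool_pos: [0.5266, 0.239, 0.044]
tool_rot: [0.0, 0.024, 1.0, 0.0]
contact_force: [-0.6, 0.0, 3.2]
gripper_width: 0.729
grasp_force: 67.9
time: 13.4
tool_pos: [0.5276, 0.2393, 0.0838]
tool_rot: [0.002, 0.024, 1.0, 0.001]
contact_force: [0.7, 0.2, -2.3]
gripper_width: 0.733
grasp_force: 67.4
```

```bash
python3 -m inch '[[[0,0,-0.04],[0,0,0],0.0],[[0,0,-0.04],[0,0,0],0.0],[[0,-0.02,-0.01],[0,0,-0.02],0.0],[[0,-0.04,0],[0,0,-0.02],0.0],[[0,-0.045,0],[0,0,-0.02],0.0],[[0,-0.045,0],[0,0,-0.02],0.0],[[0,-0.045,0],[0,0,0],0.0],[[0,-0.045,0],[0,0,0],0.0]]'
python3 -c "
from h import *
go(.5348,-.278,.16,92.2)"
```

```text
time: 14.2
tool_pos: [0.5267, -0.0027, 0.1713]
tool_rot: [0.0, -0.016, 1.0, -0.0]
contact_force: [0.0, -0.7, -2.3]
gripper_width: 0.728
grasp_force: 67.4
t14.20 cur yaw 91.9 tilt 0.01deg pos [ 0.5267 -0.0027  0.1713] turn z -0.006 rad, shift [   2.5 -275.4   11.3] mm |276| F [ 0.  -0.7 -2.3] g 0.728 67.4
```

```bash
python3 -m inch '[[[0,-0.045,0],[0,0,-0.005],0.0],[[0,-0.045,0],[0,0,0],0.0],[[0,-0.045,0],[0,0,0],0.0],[[0,-0.045,0],[0,0,0],0.0],[[0,-0.045,0],[0,0,0],0.0],[[0,-0.035,0],[0,0,0],0.0],[[0,-0.01,0],[0,0,0],0.0],[[0,0,0],[0,0,0],0.0]]'
python3 - <<'E'
from h import *
go(.5348,-.278,.05,92.2)
c,im,d,P=grab("wrist",'w7.png'); X,Y,Z=P[...,0],P[...,1],P[...,2]
c2,im2,d2,P2=grab("top")
r=(abs(P2[...,2]-.053)<.003)&(abs(P2[...,1]-.239)<.04)&(abs(P2[...,0]-.53)<.13)
print(r.sum(),cv2.minAreaRect((P2[r][:,:2]*1000).astype(np.float32)))
E
```

```text
time: 15.0
tool_pos: [0.5366, -0.272, 0.1709]
tool_rot: [-0.0, -0.017, 1.0, 0.0]
contact_force: [0.4, 0.9, -2.0]
gripper_width: 0.727
grasp_force: 72.4
t15.00 cur yaw 92.0 tilt 0.05deg pos [ 0.5366 -0.272   0.1709] turn z -0.003 rad, shift [  1.9  -6.  120.9] mm |121| F [ 0.4  0.9 -2. ] g 0.727 72.4
169 ((525.8242797851562, 236.50364685058594), (65.25354766845703, 235.2524871826172), 87.1061019897461)
```

View pics/w7.png

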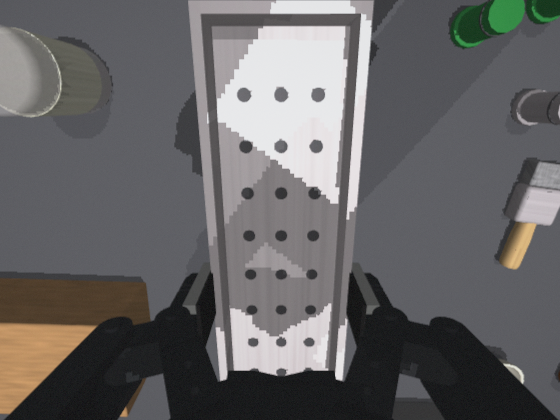

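The wrist view shows the single tray level between the fingers, and the top depth shows the second tray still in place. Lowering onto the pad.

```bash
python3 -m inch '[[[0.002,-0.006,0.02],[0,0,-0.003],0.0],[[0,0,0.04],[0,0,0],0.0],[[0,0,0.04],[0,0,0],0.0],[[0,0,0.03],[0,0,0],0.0],[[0,0,0.015],[0,0,0],0.0],[[0,0,0],[0,0,0],0.0],[[0,0,0],[0,0,0],0.0]]'
python3 - <<'E'
from h import *
np.set_printoptions(precision=4,suppress=True)
go(.5348,-.278,0,92.2)
c,im,d,P=grab("wrist"); X,Y,Z=P[...,0],P[...,1],P[...,2]; t=manip.state()["tool_pos"]
for a in(.35,.4,.42,.45,.48): 
    m=(abs(X-a)<.006)&(abs(Y-t[1])<.04); print(a,np.percentile(Z[m],97) if m.any() else '')
E
```

```text
time: 15.8
tool_pos: [0.5363, -0.2768, 0.0278]
tool_rot: [0.001, -0.021, 1.0, -0.001]
contact_force: [0.3, 0.4, -2.4]
gripper_width: 0.725
grasp_force: 72.3
t15.80 cur yaw 92.4 tilt 0.11deg pos [ 0.5363 -0.2768  0.0278] turn z 0.003 rad, shift [ 1.5 -1.1 27.8] mm |28| F [ 0.3  0.4 -2.4] g 0.725 72.3
0.35 
0.4 
0.42 0.05828642165581058
0.45 0.18095104156912103
0.48 0.05769040722779455
```

```bash
python3 -m inch '[[[0.001,-0.001,0.015],[0,0,0],0.0],[[0,0,0.009],[0,0,0],0.0],[[0,0,0],[0,0,0],0.0],[[0,0,0],[0,0,0],0.0]]' | sed -n 2,4p
python3 -m inch '[[[0,0,0.003],[0,0,0],0.0],[[0,0,0],[0,0,0],0.0]]' | sed -n 2,4p
python3 -m inch '[[[0,0,0.002],[0,0,0],0.0],[[0,0,0],[0,0,0],0.0]]' | sed -n 2,4p
```

```text
tool_pos: [0.5338, -0.2778, 0.0018]
tool_rot: [-0.0, -0.02, 1.0, 0.0]
contact_force: [-0.7, 0.2, -1.4]
tool_pos: [0.5342, -0.278, -0.0008]
tool_rot: [-0.0, -0.02, 1.0, 0.0]
contact_force: [-0.3, -0.9, -2.6]
tool_pos: [0.5345, -0.2782, -0.001]
tool_rot: [-0.0, -0.02, 1.0, 0.0]
contact_force: [-4.4, 2.8, 5.9]
```

Contact with the pad. Releasing and backing off.

```bash
python3 -m inch '[[[0,0,0],[0,0,0],0.85],[[0,0,0],[0,0,0],0.9],[[0,0,0],[0,0,0],0.9],[[0,0,-0.02],[0,0,0],0.9],[[0,0,-0.04],[0,0,0],0.9],[[0,0,-0.045],[0,0,0],0.9],[[0,0,-0.045],[0,0,0],0.9],[[0,0,0],[0,0,0],0.9]]'
python3 - <<'E'
from h import *
go(.44,.05,.15,0)
c,im,d,P=grab("wrist"); X,Y,Z=P[...,0],P[...,1],P[...,2]
r=(abs(Z-.028)<.003)&(abs(Y+.278)<.06)&(abs(X-.535)<.16); print(r.sum(),cv2.minAreaRect((P[r][:,:2]*1000).astype(np.float32)),np.median(Z[r]))
c,im,d,P=grab("top","top1.png"); X,Y,Z=P[...,0],P[...,1],P[...,2]
m=((Z>.04)&(Z<.062)&(Y<.19)&(Y>-.2)).astype(np.uint8)
n,l,s,_=cv2.connectedComponentsWithStats(m)
for i in range(1,n):
    if s[i,4]>25 : print(s[i,:5],np.round(P[l==i].mean(0),4),im[l==i].mean(0).astype(int))
E
```

```text
time: 17.45
tool_pos: [0.5385, -0.2808, 0.1565]
tool_rot: [0.006, -0.02, 1.0, -0.004]
contact_force: [-0.1, -0.5, 0.3]
gripper_width: 0.904
grasp_force: 0.0
t17.45 cur yaw 92.3 tilt 0.87deg pos [ 0.5385 -0.2808  0.1565] turn z 1.611 rad, shift [330.9 -98.5   2.4] mm |345| F [-0.1 -0.5  0.3] g 0.904 0.0
2931 ((534.6798095703125, -277.7660217285156), (236.23313903808594, 64.30960083007812), 2.337104082107544) 0.028394816592286112
[ 263  105   60   25 1369] [ 0.8757 -0.0215  0.0531] [208 206 192]
[240 139  13  15 121] [0.7775 0.1334 0.0567] [209 206 205]
[258 192   9   9  66] [0.6085 0.0848 0.0508] [190 179 183]
[248 208  10  10  66] [0.5561 0.1159 0.0508] [194 183 187]
[295 242   9   9  66] [ 0.4459 -0.0293  0.0505] [200 189 193]
[268 247   9   9  64] [0.4323 0.056  0.0512] [205 194 198]
[320 262  10   9  68] [ 0.3798 -0.1055  0.0508] [ 63 141  77]
[300 270   9   9  68] [ 0.3575 -0.041   0.0518] [ 71 160  87]
```

Tray is flat on the pad, within 1 mm of its centre. The last steel pot has been nudged to (0.609, 0.085), and all four are upright. Next, a close look at the pots.

```bash
python3 -m inch '[[[0.012,0.042,0],[0,0,0],0.6],[[0.012,0.042,0],[0,0,0],0.6],[[0.012,0.042,0],[0,0,0],0.6],[[0.012,0.042,0],[0,0,0],0.6],[[0.012,0.042,0],[0,0,0],0.6],[[0.012,0.035,0],[0,0,0],0.6],[[0.01,0.01,0],[0,0,0],0.6],[[0,0,0],[0,0,0],0.6]]' | sed -n 2,5p
cat >> h.py <<'E'
def pots(n="wrist",f=None,z0=.052):
    c,im,d,P=grab(n,f); Z=P[...,2]
    m=((d>0)&(abs(Z-z0)<.004)&(P[...,1]<.19)&(P[...,1]>-.36)&(P[...,0]<.75)).astype(np.uint8)
    m=cv2.morphologyEx(m,cv2.MORPH_OPEN,np.ones((3,3)))
    k,l,s,_=cv2.connectedComponentsWithStats(m)
    for i in range(1,k):
        if s[i,4]>40:
            q=(P[l==i][:,:2]*1000).astype(np.float32); r=cv2.minEnclosingCircle(q)
            print(n,s[i,:2]+s[i,2:4]//2,s[i,4],"c",np.round(r[0],1),"r",round(r[1],1),"z",np.round(np.median(Z[l==i]),4),im[l==i].mean(0).astype(int))
E
python3 - <<'E'
from h import *
pots("wrist","w8.png"); go(.4459,-.0293,.015,92.3)
E
```

```text
tool_pos: [0.44, -0.0249, 0.1449]
tool_rot: [-0.002, -0.021, 1.0, 0.0]
contact_force: [-0.0, -0.7, -0.1]
gripper_width: 0.6
wrist [265 105] 1080 c [357.1 -39.6] r 13.9 z 0.0525 [ 73 165  91]
wrist [182 132] 1028 c [ 379.3 -103.9] r 13.9 z 0.0524 [ 45 109  58]
wrist [378 205] 846 c [432.2  57.6] r 14.1 z 0.0526 [201 195 199]
wrist [276 216] 812 c [446.  -27.8] r 14.1 z 0.0524 [110 107 109]
wrist [391 374] 55 c [613.4  94.5] r 6.5 z 0.0525 [188 181 186]
t18.40 cur yaw 92.4 tilt 0.14deg pos [ 0.4409 -0.0259  0.1455] turn z 0.001 rad, shift [ -5.2  -3.6 130.5] mm |131| F [ 0.5 -0.5  0.4] g 0.6 0.0
```

View pics/w8.png

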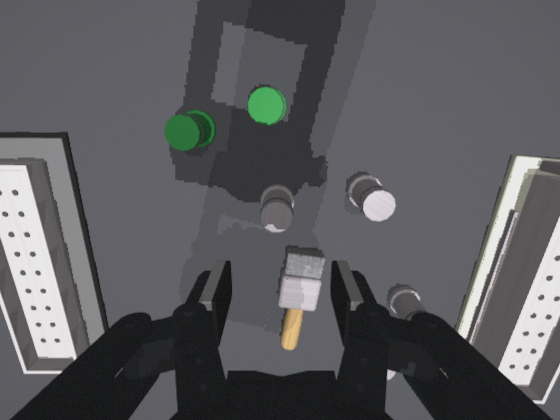

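The view confirms the two steel pots at (276,208) and (377,205). The green look-alikes are at (266,105) and (190,130) and stay put. Now gripping the first steel pot.

```bash
python3 -m inch '[[[-0.005,-0.002,0.03],[0,0,0],0.6],[[0,0,0.04],[0,0,0],0.6],[[0,0,0.03],[0,0,0],0.6],[[0,0,0],[0,0,0],0.6],[[0,0,0],[0,0,0],0.6]]' | sed -n 2,5p
python3 -c "
from h import *
go(.446,-.0278,.014,92.3)"
```

```text
tool_pos: [0.447, -0.0289, 0.0469]
tool_rot: [-0.001, -0.02, 1.0, 0.0]
contact_force: [0.9, -0.2, 0.8]
gripper_width: 0.601
t18.90 cur yaw 92.2 tilt 0.11deg pos [ 0.447  -0.0289  0.0469] turn z -0.001 rad, shift [ 0.9  1.1 32.9] mm |33| F [ 0.9 -0.2  0.8] g 0.601 0.0
```

```bash
python3 -m inch '[[[0.001,0.001,0.02],[0,0,0],0.6],[[0,0,0.012],[0,0,0],0.6],[[0,0,0],[0,0,0],0.6],[[0,0,0],[0,0,0],0.0],[[0,0,0],[0,0,0],0.0],[[0,0,0],[0,0,0],0.0],[[0,0,0],[0,0,0],0.0]]' | sed -n 2,6p
python3 -m inch '[[[0,0,-0.02],[0,0,0],0.0],[[0,0,-0.04],[0,0,0],0.0],[[0,0,-0.04],[0,0,0],0.0],[[0,-0.01,-0.02],[0,0,0],0.0],[[0,0,0],[0,0,0],0.0]]'
python3 -c "
from h import *
import math
a=math.radians(2.3)
for x in(-75,-25,25,75): print(x, .5347+x/1000*math.cos(a), -.2778+x/1000*math.sin(a))
go(.5347-.0749,-.2808,.10,92.3)"
```

```text
tool_pos: [0.4473, -0.0277, 0.0167]
tool_rot: [0.001, -0.02, 1.0, -0.0]
contact_force: [-0.2, 0.6, 5.3]
gripper_width: 0.307
grasp_force: 59.2
time: 20.1
tool_pos: [0.4489, -0.0383, 0.1393]
tool_rot: [0.004, -0.02, 1.0, -0.001]
contact_force: [0.5, 0.4, -1.4]
gripper_width: 0.305
grasp_force: 59.1
-75 0.4597604203664165 -0.280809884439942
-25 0.5097201401221388 -0.278803294813314
25 0.5596798598778611 -0.276796705186686
75 0.6096395796335834 -0.274790115560058
t20.10 cur yaw 92.3 tilt 0.45deg pos [ 0.4489 -0.0383  0.1393] turn z -0.001 rad, shift [  -0.8 -242.6   39.8] mm |246| F [ 0.5  0.4 -1.4] g 0.305 59.1
```

```bash
python3 -m inch '[[[-0.002,-0.045,0],[0,0,0],0.0],[[-0.002,-0.045,0],[0,0,0],0.0],[[-0.002,-0.045,0],[0,0,0],0.0],[[-0.002,-0.045,0],[0,0,0],0.0],[[0,-0.04,0.01],[0,0,0],0.0],[[0,-0.012,0.03],[0,0,0],0.0],[[0,0,0],[0,0,0],0.0],[[0,0,0],[0,0,0],0.0]]'
python3 - <<'E'
from h import *
go(.4598,-.2808,.0267,92.3)
t=manip.state()["tool_pos"]; pots("wrist","w9.png",z0=t[2]-.0167+.052)
E
```

```text
time: 20.9
tool_pos: [0.4623, -0.2673, 0.0927]
tool_rot: [-0.002, -0.02, 1.0, 0.002]
contact_force: [0.1, 0.5, -0.8]
gripper_width: 0.311
grasp_force: 59.3
t20.90 cur yaw 92.3 tilt 0.31deg pos [ 0.4623 -0.2673  0.0927] turn z -0.000 rad, shift [  2.8 -13.6  66. ] mm |67| F [ 0.1  0.5 -0.8] g 0.311 59.3
wrist [281 297] 2745 c [ 461.  -267.3] r 15.2 z 0.1285 [163 158 162]
wrist [243 279] 152 c [ 453.2 -283.6] r 3.7 z 0.1281 [101 102 101]
wrist [318 279] 146 c [ 451.5 -251.1] r 3.6 z 0.128 [101 102 101]
wrist [227 287] 102 c [ 456. -291.] r 2.9 z 0.1281 [49 51 53]
wrist [335 287] 119 c [ 454.3 -243.5] r 2.9 z 0.1282 [47 49 51]
```

View pics/w9.png

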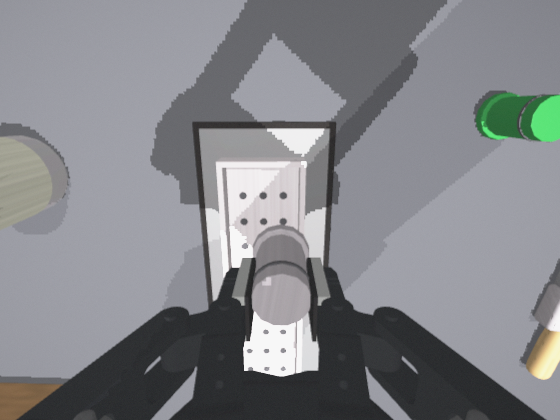

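The pot is held upright at (281,275), 13 mm short of the tray's midline in y. I'll correct that and lower it.

```bash
python3 -m inch '[[[0.003,-0.0135,0],[0,0,0],0.0],[[0,0,0],[0,0,0],0.0],[[0,0,0.025],[0,0,0],0.0],[[0,0,0.025],[0,0,0],0.0],[[0,0,0.008],[0,0,0],0.0],[[0,0,0],[0,0,0],0.0],[[0,0,0],[0,0,0],0.0]]' | sed -n 2,6p
python3 -c "
from h import *
go(.4598,-.2808,.0265,92.3)"
```

```text
tool_pos: [0.4621, -0.2829, 0.0386]
tool_rot: [0.001, -0.02, 1.0, -0.001]
contact_force: [0.0, 0.0, -0.5]
gripper_width: 0.308
grasp_force: 59.3
t21.65 cur yaw 92.3 tilt 0.11deg pos [ 0.4621 -0.2829  0.0386] turn z 0.000 rad, shift [ 2.2  2.2 12.1] mm |13| F [ 0.   0.  -0.5] g 0.308 59.3
```

```bash
python3 -m inch '[[[0.001,0.002,0.007],[0,0,0],0.0],[[0,0,0.003],[0,0,0],0.0],[[0,0,0],[0,0,0],0.0]]' | sed -n 2,6p
python3 -m inch '[[[0,0,0.003],[0,0,0],0.0],[[0,0,0],[0,0,0],0.0],[[0,0,0],[0,0,0],0.0]]' | sed -n 2,6p
```

```text
tool_pos: [0.4601, -0.2802, 0.0271]
tool_rot: [-0.0, -0.02, 1.0, 0.0]
contact_force: [-0.1, -0.5, -0.7]
gripper_width: 0.305
grasp_force: 59.3
tool_pos: [0.461, -0.281, 0.0267]
tool_rot: [0.0, -0.02, 1.0, -0.0]
contact_force: [-4.4, 3.2, 11.7]
gripper_width: 0.31
grasp_force: 60.3
```

```bash
python3 -m inch '[[[0,0,-0.001],[0,0,0],0.3],[[0,0,0],[0,0,0],0.6],[[0,0,0],[0,0,0],0.6],[[0,0,-0.03],[0,0,0],0.6],[[0,0,-0.04],[0,0,0],0.6],[[0,0,-0.03],[0,0,0],0.6],[[0,0.02,-0.01],[0,0,0],0.6],[[0,0.045,0],[0,0,0],0.6]]' | sed -n 2,6p
python3 -m inch '[[[0.002,0.045,0],[0,0,0],0.6],[[0.003,0.045,0],[0,0,0],0.6],[[0.003,0.045,0],[0,0,0],0.6],[[0.003,0.045,0],[0,0,0],0.6],[[0.003,0.045,0],[0,0,0],0.6],[[0.003,0.04,0],[0,0,0],0.6],[[0,0,0],[0,0,0],0.6],[[0,0,0],[0,0,0],0.6]]' | sed -n 2,6p
python3 - <<'E'
from h import *
pots("wrist"); pots("top",z0=.062);pots("top"); go(.4322,.0576,.014,92.3)
E
```

```text
tool_pos: [0.4594, -0.2179, 0.1386]
tool_rot: [0.003, -0.018, 1.0, -0.002]
contact_force: [0.8, 0.4, 0.6]
gripper_width: 0.601
grasp_force: 0.0
tool_pos: [0.4298, 0.0491, 0.1351]
tool_rot: [-0.0, -0.021, 1.0, -0.0]
contact_force: [-0.1, 0.1, -0.7]
gripper_width: 0.601
grasp_force: 0.0
wrist [164 115] 1190 c [357.3 -39.4] r 14.2 z 0.0523 [ 61 148  78]
wrist [ 82 142] 1144 c [ 379.6 -103.8] r 14.2 z 0.0521 [ 72 187  95]
wrist [291 216] 846 c [431.9  58.2] r 14.0 z 0.0524 [136 132 135]
wrist [338 342] 160 c [557.5 112.2] r 12.0 z 0.0522 [198 193 197]
t24.00 cur yaw 92.2 tilt 0.02deg pos [0.4302 0.0476 0.1353] turn z -0.002 rad, shift [ -2.4  10.  121.3] mm |122| F [-0.4  0.3  0.5] g 0.6 0.0
```

```bash
python3 -m inch '[[[-0.002,0.010,0.01],[0,0,0],0.6],[[0,0,0.03],[0,0,0],0.6],[[0,0,0.03],[0,0,0],0.6],[[0,0,0.025],[0,0,0],0.6],[[0,0,0],[0,0,0],0.6],[[0,0,0],[0,0,0],0.6]]' | sed -n 2,5p
python3 -c "
from h import *
go(.432,.058,.014,92.3)"
```

```text
tool_pos: [0.4314, 0.0584, 0.04]
tool_rot: [-0.001, -0.02, 1.0, 0.0]
contact_force: [-1.5, -0.3, 0.6]
gripper_width: 0.599
t24.60 cur yaw 92.2 tilt 0.08deg pos [0.4314 0.0584 0.04  ] turn z -0.001 rad, shift [-0.7 -0.5 26. ] mm |26| F [-1.5 -0.3  0.6] g 0.599 0.0
```

```bash
python3 -m inch '[[[0,0,0.016],[0,0,0],0.6],[[0,0,0.009],[0,0,0],0.6],[[0,0,0],[0,0,0],0.6],[[0,0,0],[0,0,0],0.0],[[0,0,0],[0,0,0],0.0],[[0,0,0],[0,0,0],0.0],[[0,0,0],[0,0,0],0.0]]' | sed -n 2,6p
python3 -m inch '[[[0,0,-0.02],[0,0,0],0.0],[[0,0,-0.04],[0,0,0],0.0],[[0,0,-0.04],[0,0,0],0.0],[[-0.012,-0.04,-0.01],[0,0,0],0.0],[[-0.012,-0.045,0],[0,0,0],0.0],[[-0.012,-0.045,0],[0,0,0],0.0],[[-0.012,-0.045,0],[0,0,0],0.0],[[-0.01,-0.045,0],[0,0,0],0.0]]'
python3 -c "
from h import *
go(.5097,-.2788,.0265,92.3)"
```

```text
tool_pos: [0.4327, 0.0586, 0.0165]
tool_rot: [0.001, -0.02, 1.0, -0.0]
contact_force: [-0.3, -0.5, 5.8]
gripper_width: 0.308
grasp_force: 59.2
time: 26.1
tool_pos: [0.4984, -0.1605, 0.1249]
tool_rot: [-0.0, -0.02, 1.0, 0.0]
contact_force: [0.5, -0.2, -1.0]
gripper_width: 0.308
grasp_force: 59.3
t26.10 cur yaw 92.3 tilt 0.03deg pos [ 0.4984 -0.1605  0.1249] turn z -0.000 rad, shift [  -6.6 -118.7   98.3] mm |154| F [ 0.5 -0.2 -1. ] g 0.308 59.3
```

```bash
python3 -m inch '[[[-0.003,-0.045,0],[0,0,0],0.0],[[-0.003,-0.045,0],[0,0,0],0.0],[[0,-0.028,0],[0,0,0],0.0],[[0,0,0.01],[0,0,0],0.0],[[0,0,0.02],[0,0,0],0.0],[[0,0,0],[0,0,0],0.0],[[0,0,0],[0,0,0],0.0]]'
python3 -c "
from h import *
go(.5097,-.2788,.0265,92.3)
t=manip.state()['tool_pos'];pots('wrist',z0=t[2]-.0165+.052); pots('wrist',z0=.062)"
```

```text
time: 26.8
tool_pos: [0.5084, -0.2752, 0.0943]
tool_rot: [-0.001, -0.02, 1.0, 0.001]
contact_force: [-0.8, 0.1, -0.7]
gripper_width: 0.307
grasp_force: 59.4
t26.80 cur yaw 92.3 tilt 0.15deg pos [ 0.5084 -0.2752  0.0943] turn z 0.001 rad, shift [-1.3 -3.8 67.8] mm |68| F [-0.8  0.1 -0.7] g 0.307 59.4
wrist [281 298] 2739 c [ 507.7 -274.9] r 15.2 z 0.1302 [153 148 152]
wrist [243 280] 138 c [ 499.3 -291.5] r 3.7 z 0.1297 [95 96 95]
wrist [326 283] 259 c [ 498.5 -255.4] r 7.2 z 0.1297 [70 72 72]
wrist [227 288] 114 c [ 502.2 -298.9] r 2.9 z 0.1299 [43 44 46]
wrist [275 164] 1593 c [ 460.2 -280.8] r 13.9 z 0.0625 [189 184 188]
```

First pot stands at (460,−281), z 0.0625, exactly on the floor. Lowering the second.

```bash
python3 -m inch '[[[-0.002,-0.004,0.01],[0,0,0],0.0],[[0,0,0.025],[0,0,0],0.0],[[0,0,0.02],[0,0,0],0.0],[[0,0,0],[0,0,0],0.0],[[0,0,0],[0,0,0],0.0]]' | sed -n 2,5p
python3 -c "
from h import *
go(.5097,-.2788,.0265,92.3)"
```

```text
tool_pos: [0.5114, -0.2804, 0.0404]
tool_rot: [-0.0, -0.02, 1.0, 0.0]
contact_force: [-0.4, -0.4, -0.3]
gripper_width: 0.31
t27.40 cur yaw 92.3 tilt 0.01deg pos [ 0.5114 -0.2804  0.0404] turn z 0.000 rad, shift [ 1.6  1.7 13.9] mm |14| F [-0.4 -0.4 -0.3] g 0.31 59.4
```

```bash
python3 -m inch '[[[0.001,0.001,0.009],[0,0,0],0.0],[[0,0,0.004],[0,0,0],0.0],[[0,0,0],[0,0,0],0.0]]' | sed -n 2,6p
python3 -m inch '[[[0,0,0.002],[0,0,0],0.0],[[0,0,0],[0,0,0],0.0]]' | sed -n 2,6p
```

```text
tool_pos: [0.51, -0.2793, 0.027]
tool_rot: [-0.0, -0.02, 1.0, 0.0]
contact_force: [-0.4, 0.0, -2.1]
gripper_width: 0.309
grasp_force: 59.4
tool_pos: [0.5107, -0.2797, 0.0266]
tool_rot: [0.0, -0.02, 1.0, -0.0]
contact_force: [-1.3, 2.6, 4.6]
gripper_width: 0.305
grasp_force: 59.8
```

```bash
python3 -m inch '[[[0,0,0],[0,0,0],0.4],[[0,0,0],[0,0,0],0.6],[[0,0,0],[0,0,0],0.6],[[0,0,-0.03],[0,0,0],0.6],[[0,0,-0.045],[0,0,0],0.6],[[0,0,-0.04],[0,0,0],0.6],[[-0.005,0.03,-0.01],[0,0,0],0.6],[[-0.005,0.045,0],[0,0,0],0.6]]' | sed -n 2,6p
python3 -m inch '[[[-0.005,0.047,0],[0,0,0],0.6],[[-0.005,0.047,0],[0,0,0],0.6],[[-0.005,0.047,0],[0,0,0],0.6],[[-0.005,0.047,0],[0,0,0],0.6],[[-0.005,0.047,0],[0,0,0],0.6],[[-0.005,0.047,0],[0,0,0],0.6],[[0,0.035,0],[0,0,0],0.6],[[0,0,0],[0,0,0],0.6]]' | sed -n 2,6p
python3 - <<'E'
from h import *
pots("wrist"); go(.5568,.116,.014,92.3)
E
```

```text
tool_pos: [0.5193, -0.206, 0.1544]
tool_rot: [0.003, -0.018, 1.0, -0.002]
contact_force: [0.2, 1.1, 0.1]
gripper_width: 0.6
grasp_force: 0.0
tool_pos: [0.534, 0.1175, 0.1503]
tool_rot: [0.0, -0.023, 1.0, 0.001]
contact_force: [1.0, -1.4, 0.4]
gripper_width: 0.595
grasp_force: 0.0
wrist [280 231] 733 c [556.1 118.3] r 13.9 z 0.0524 [177 170 175]
wrist [245 281] 621 c [609.   87.3] r 14.0 z 0.0522 [164 158 162]
t29.55 cur yaw 92.5 tilt 0.02deg pos [0.5342 0.1155 0.1502] turn z 0.004 rad, shift [-22.6  -0.3 136.2] mm |138| F [-0.  -0.9  0.2] g 0.602 0.0
```

```bash
python3 -m inch '[[[-0.022,0.002,0.01],[0,0,0],0.6],[[0,0,0.03],[0,0,0],0.6],[[0,0,0.04],[0,0,0],0.6],[[0,0,0.03],[0,0,0],0.6],[[0,0,0],[0,0,0],0.6],[[0,0,0],[0,0,0],0.6]]' | sed -n 2,5p
python3 -c "
from h import *
go(.5563,.118,.014,92.3)"
```

```text
tool_pos: [0.5564, 0.1156, 0.0404]
tool_rot: [-0.0, -0.019, 1.0, -0.0]
contact_force: [0.7, -0.4, 0.8]
gripper_width: 0.602
t30.15 cur yaw 92.2 tilt 0.05deg pos [0.5564 0.1156 0.0404] turn z -0.001 rad, shift [-0.   2.4 26.4] mm |27| F [ 0.7 -0.4  0.8] g 0.602 0.0
```

```bash
python3 -m inch '[[[0,0.002,0.016],[0,0,0],0.6],[[0,0,0.009],[0,0,0],0.6],[[0,0,0],[0,0,0],0.6],[[0,0,0],[0,0,0],0.0],[[0,0,0],[0,0,0],0.0],[[0,0,0],[0,0,0],0.0],[[0,0,0],[0,0,0],0.0]]' | sed -n 2,6p
python3 -m inch '[[[0,0,-0.02],[0,0,0],0.0],[[0,0,-0.04],[0,0,0],0.0],[[0,0,-0.045],[0,0,0],0.0],[[0.001,-0.04,-0.02],[0,0,0],0.0],[[0.002,-0.046,0],[0,0,0],0.0],[[0.002,-0.046,0],[0,0,0],0.0],[[0.002,-0.046,0],[0,0,0],0.0],[[0.002,-0.046,0],[0,0,0],0.0]]'
python3 -c "
from h import *
go(.5597,-.2768,.0265,92.3)"
```

```text
tool_pos: [0.5569, 0.1188, 0.0161]
tool_rot: [0.001, -0.02, 1.0, 0.0]
contact_force: [-0.7, -0.8, 1.9]
gripper_width: 0.304
grasp_force: 59.1
time: 31.65
tool_pos: [0.5558, -0.107, 0.1402]
tool_rot: [-0.0, -0.02, 1.0, 0.0]
contact_force: [1.4, 0.4, -0.6]
gripper_width: 0.305
grasp_force: 59.3
t31.65 cur yaw 92.3 tilt 0.01deg pos [ 0.5558 -0.107   0.1402] turn z 0.000 rad, shift [   2.9 -169.8  113.7] mm |204| F [ 1.4  0.4 -0.6] g 0.305 59.3
```

```bash
python3 -m inch '[[[0.001,-0.046,0],[0,0,0],0.0],[[0.001,-0.046,0],[0,0,0],0.0],[[0.001,-0.046,0],[0,0,0],0.0],[[0,-0.031,0],[0,0,0],0.0],[[0,0,0.02],[0,0,0],0.0],[[0,0,0.03],[0,0,0],0.0],[[0,0,0],[0,0,0],0.0],[[0,0,0],[0,0,0],0.0]]'
python3 -c "
from h import *
go(.5597,-.2768,.0265,92.3)
t=manip.state()['tool_pos'];pots('wrist',z0=t[2]-.0165+.052); pots('wrist',z0=.062)"
```

```text
time: 32.45
tool_pos: [0.5594, -0.2739, 0.0896]
tool_rot: [-0.001, -0.02, 1.0, 0.001]
contact_force: [-0.2, -0.3, -0.8]
gripper_width: 0.306
grasp_force: 59.4
t32.45 cur yaw 92.3 tilt 0.14deg pos [ 0.5594 -0.2739  0.0896] turn z 0.000 rad, shift [-0.3 -3.  63.1] mm |63| F [-0.2 -0.3 -0.8] g 0.306 59.4
wrist [280 298] 2777 c [ 558.5 -273.8] r 15.0 z 0.1259 [143 139 142]
wrist [243 280] 146 c [ 550.  -290.2] r 3.6 z 0.125 [94 94 94]
wrist [318 280] 147 c [ 549.  -257.7] r 3.8 z 0.1249 [86 87 86]
wrist [227 287] 120 c [ 553.2 -297.7] r 3.0 z 0.1253 [40 41 43]
wrist [335 287] 119 c [ 551. -250.] r 3.0 z 0.1252 [42 44 46]
wrist [275  71] 2177 c [ 460.4 -280.8] r 13.9 z 0.0626 [246 246 246]
wrist [275 164] 1668 c [ 510.7 -279.6] r 13.9 z 0.0625 [169 164 168]
```

```bash
python3 -m inch '[[[0,-0.003,0.01],[0,0,0],0.0],[[0,0,0.025],[0,0,0],0.0],[[0,0,0.015],[0,0,0],0.0],[[0,0,0],[0,0,0],0.0],[[0,0,0],[0,0,0],0.0]]' | sed -n 2,5p
python3 -m inch '[[[0,0,0.009],[0,0,0],0.0],[[0,0,0.002],[0,0,0],0.0],[[0,0,0],[0,0,0],0.0]]' | sed -n 2,6p
python3 -c "
from h import *
go(.5597,-.2768,.0262,92.3)"
```

```text
tool_pos: [0.5602, -0.2774, 0.0402]
tool_rot: [-0.0, -0.02, 1.0, 0.0]
contact_force: [-0.3, -0.3, -0.3]
gripper_width: 0.308
tool_pos: [0.5601, -0.2773, 0.0291]
tool_rot: [-0.0, -0.02, 1.0, 0.0]
contact_force: [-0.3, -0.0, -2.6]
gripper_width: 0.307
grasp_force: 59.4
t33.35 cur yaw 92.3 tilt 0.03deg pos [ 0.5601 -0.2773  0.0291] turn z 0.000 rad, shift [0.4 0.6 2.9] mm |3| F [-0.3 -0.  -2.6] g 0.307 59.4
```

```bash
python3 -m inch '[[[0,0,0.003],[0,0,0],0.0],[[0,0,0],[0,0,0],0.0]]' | sed -n 2,4p
python3 -m inch '[[[0,0,0],[0,0,0],0.4],[[0,0,0],[0,0,0],0.6],[[0,0,0],[0,0,0],0.6],[[0,0,-0.03],[0,0,0],0.6],[[0,0,-0.045],[0,0,0],0.6],[[0,0,-0.04],[0,0,0],0.6],[[-0.003,0.03,-0.01],[0,0,0],0.6],[[-0.005,0.045,0],[0,0,0],0.6]]' | sed -n 2,6p
python3 -m inch '[[[-0.006,0.046,0],[0,0,0],0.6],[[-0.006,0.046,0],[0,0,0],0.6],[[-0.006,0.046,0],[0,0,0],0.6],[[-0.006,0.046,0],[0,0,0],0.6],[[-0.006,0.046,0],[0,0,0],0.6],[[-0.006,0.046,0],[0,0,0],0.6],[[0,0.012,0],[0,0,0],0.6],[[0,0,0],[0,0,0],0.6]]' | sed -n 2,6p
python3 - <<'E'
from h import *
pots("wrist"); go(.609,.0873,.014,92.3)
E
```

```text
tool_pos: [0.5601, -0.2774, 0.0261]
tool_rot: [-0.0, -0.02, 1.0, 0.0]
contact_force: [-0.1, 0.3, -1.2]
tool_pos: [0.5673, -0.2042, 0.156]
tool_rot: [0.004, -0.018, 1.0, -0.002]
contact_force: [0.3, 0.7, 0.3]
gripper_width: 0.602
grasp_force: 0.0
tool_pos: [0.5895, 0.0887, 0.1515]
tool_rot: [0.0, -0.022, 1.0, -0.0]
contact_force: [0.3, 0.1, 0.2]
gripper_width: 0.601
grasp_force: 0.0
wrist [277 227] 730 c [608.9  87.1] r 14.0 z 0.0524 [175 169 173]
t35.20 cur yaw 92.4 tilt 0.04deg pos [0.5895 0.0872 0.1514] turn z 0.002 rad, shift [-19.4  -0.6 137.4] mm |139| F [-0.1  0.2  0.1] g 0.605 0.0
```

```bash
python3 -m inch '[[[-0.0195,0.001,0.01],[0,0,0],0.6],[[0,0,0.03],[0,0,0],0.6],[[0,0,0.04],[0,0,0],0.6],[[0,0,0.03],[0,0,0],0.6],[[0,0,0],[0,0,0],0.6],[[0,0,0],[0,0,0],0.6]]' | sed -n 2,5p
python3 -c "
from h import *
go(.609,.087,.014,92.3)"
```

```text
tool_pos: [0.6091, 0.0873, 0.0415]
tool_rot: [-0.0, -0.019, 1.0, -0.0]
contact_force: [1.8, 0.1, 0.5]
gripper_width: 0.602
t35.80 cur yaw 92.2 tilt 0.05deg pos [0.6091 0.0873 0.0415] turn z -0.002 rad, shift [ 0.1 -0.3 27.5] mm |27| F [1.8 0.1 0.5] g 0.602 0.0
```

```bash
python3 -m inch '[[[0,0,0.016],[0,0,0],0.6],[[0,0,0.010],[0,0,0],0.6],[[0,0,0],[0,0,0],0.6],[[0,0,0],[0,0,0],0.0],[[0,0,0],[0,0,0],0.0],[[0,0,0],[0,0,0],0.0],[[0,0,0],[0,0,0],0.0]]' | sed -n 2,6p
python3 -m inch '[[[0,0,-0.02],[0,0,0],0.0],[[0,0,-0.04],[0,0,0],0.0],[[0,0,-0.045],[0,0,0],0.0],[[0.001,-0.04,-0.02],[0,0,0],0.0],[[0.002,-0.046,0],[0,0,0],0.0],[[0.002,-0.046,0],[0,0,0],0.0],[[0.002,-0.046,0],[0,0,0],0.0],[[0.002,-0.046,0],[0,0,0],0.0]]'
python3 -c "
from h import *
go(.6096,-.2748,.0262,92.3)"
```

```text
tool_pos: [0.6096, 0.0889, 0.0161]
tool_rot: [0.001, -0.02, 1.0, 0.0]
contact_force: [0.2, 0.5, 1.4]
gripper_width: 0.3
grasp_force: 59.2
time: 37.3
tool_pos: [0.6086, -0.1369, 0.1402]
tool_rot: [-0.0, -0.02, 1.0, 0.0]
contact_force: [-0.0, 1.0, -1.7]
gripper_width: 0.304
grasp_force: 59.3
t37.30 cur yaw 92.3 tilt 0.01deg pos [ 0.6086 -0.1369  0.1402] turn z 0.000 rad, shift [   4.5 -137.9  114. ] mm |179| F [-0.   1.  -1.7] g 0.304 59.3
```

```bash
python3 -m inch '[[[0.002,-0.046,0],[0,0,0],0.0],[[0.002,-0.046,0],[0,0,0],0.0],[[0,-0.043,0],[0,0,0],0.0],[[0,-0.003,0.02],[0,0,0],0.0],[[0,0,0.03],[0,0,0],0.0],[[0,0,0],[0,0,0],0.0],[[0,0,0],[0,0,0],0.0]]'
python3 -c "
from h import *
go(.6096,-.2748,.0262,92.3)
t=manip.state()['tool_pos'];pots('wrist',z0=t[2]-.0165+.052); pots('wrist',z0=.062)"
```

```text
time: 38.0
tool_pos: [0.6098, -0.2728, 0.0893]
tool_rot: [-0.001, -0.02, 1.0, 0.001]
contact_force: [-0.0, -0.7, -0.4]
gripper_width: 0.306
grasp_force: 59.4
t38.00 cur yaw 92.3 tilt 0.15deg pos [ 0.6098 -0.2728  0.0893] turn z 0.000 rad, shift [ 0.2 -2.1 63.1] mm |63| F [-0.  -0.7 -0.4] g 0.306 59.4
wrist [281 298] 2764 c [ 610.  -272.2] r 14.4 z 0.1257 [143 138 141]
wrist [243 279] 139 c [ 600.1 -289.1] r 3.5 z 0.1247 [ 99 100  99]
wrist [318 279] 144 c [ 599.4 -256.5] r 3.7 z 0.1248 [88 89 88]
wrist [227 288] 112 c [ 603.8 -296.5] r 3.0 z 0.1249 [42 44 46]
wrist [335 287] 108 c [ 601.6 -249. ] r 3.1 z 0.1254 [42 44 45]
wrist [276  72] 2175 c [ 510.9 -279.6] r 13.9 z 0.0626 [246 246 246]
wrist [277 162] 1674 c [ 560.  -277.2] r 14.0 z 0.0625 [165 160 164]
```

```bash
python3 -m inch '[[[0,-0.002,0.01],[0,0,0],0.0],[[0,0,0.025],[0,0,0],0.0],[[0,0,0.015],[0,0,0],0.0],[[0,0,0],[0,0,0],0.0],[[0,0,0],[0,0,0],0.0]]' | sed -n 2,5p
python3 -m inch '[[[0,0,0.009],[0,0,0],0.0],[[0,0,0.002],[0,0,0],0.0],[[0,0,0],[0,0,0],0.0]]' | sed -n 2,6p
python3 -m inch '[[[0,0,0.003],[0,0,0],0.0],[[0,0,0],[0,0,0],0.0]]' | sed -n 2,6p
```

```text
tool_pos: [0.6106, -0.2753, 0.0402]
tool_rot: [-0.0, -0.02, 1.0, 0.0]
contact_force: [0.2, 0.3, -0.4]
gripper_width: 0.305
tool_pos: [0.6105, -0.2753, 0.0291]
tool_rot: [-0.0, -0.02, 1.0, 0.0]
contact_force: [-0.7, 0.1, -0.6]
gripper_width: 0.307
grasp_force: 59.4
tool_pos: [0.6106, -0.2754, 0.0262]
tool_rot: [-0.0, -0.02, 1.0, 0.0]
contact_force: [-0.7, 0.1, -0.6]
gripper_width: 0.311
grasp_force: 59.4
```

```bash
python3 -m inch '[[[0,0,0],[0,0,0],0.4],[[0,0,0],[0,0,0],0.6],[[0,0,0],[0,0,0],0.6],[[0,0,-0.03],[0,0,0],0.6],[[0,0,-0.045],[0,0,0],0.6],[[0,0,-0.045],[0,0,0],0.6],[[0.01,0.03,-0.02],[0,0,0.03],0.3],[[0.012,0.045,0],[0,0,0.03],0.0]]' | sed -n 2,6p
python3 -m inch '[[[0.018,0.046,0],[0,0,0.027],0.0],[[0.018,0.046,0],[0,0,0],0.0],[[0.018,0.046,0],[0,0,0],0.0],[[0.018,0.046,0],[0,0,0],0.0],[[0.018,0.046,0],[0,0,0],0.0],[[0.018,0.046,0],[0,0,0],0.0],[[0.018,0.046,0],[0,0,0],0.0],[[0.018,0.046,0],[0,0,0],0.0]]' | sed -n 2,6p
python3 - <<'E'
from h import *
pots("top",z0=.062); pots("top"); go(.443,.3433,.093,87.3)
E
```

```text
tool_pos: [0.5898, -0.2033, 0.1728]
tool_rot: [0.005, 0.012, 1.0, -0.002]
contact_force: [0.7, 1.4, -0.4]
gripper_width: 0.271
grasp_force: 0.0
tool_pos: [0.4584, 0.1746, 0.167]
tool_rot: [0.001, 0.024, 1.0, 0.0]
contact_force: [-0.1, 0.8, -0.6]
gripper_width: -0.004
grasp_force: 0.0
t40.80 cur yaw 87.7 tilt 0.11deg pos [0.4572 0.1774 0.1668] turn z 0.008 rad, shift [ 22.  164.9  74.1] mm |182| F [ 0.2 -0.2 -0. ] g -0.002 0.0
```

```bash
python3 -m inch '[[[0.006,0.045,0],[0,0,0.007],0.0],[[0.006,0.045,0],[0,0,0],0.0],[[0.006,0.045,0],[0,0,0],0.0],[[0.005,0.03,0],[0,0,0],0.0],[[0,0,0],[0,0,0],0.0],[[0,0,0],[0,0,0],0.0]]' | sed -n 2,4p
python3 - <<'E'
from h import *
np.set_printoptions(precision=4,suppress=True)
go(.443,.3433,.093,87.3)
c,im,d,P=grab("top","top2.png"); X,Y,Z=P[...,0],P[...,1],P[...,2]
m=((d>0)&(abs(Z-.0615)<.005)&(Y<-.2)&(Y>-.35)&(X<.68)&(X>.4)).astype(np.uint8)
k,l,s,_=cv2.connectedComponentsWithStats(m)
for i in range(1,k): print(s[i],P[l==i].mean(0))
m=(abs(Z-.122)<.004)&(abs(Y-.341)<.02)&(X>.45)&(X<.55); print(m.sum(),P[m].mean(0))
E
```

```text
tool_pos: [0.445, 0.3386, 0.1663]
tool_rot: [0.0, 0.026, 1.0, -0.0]
contact_force: [-0.6, 0.5, -0.4]
t41.40 cur yaw 87.0 tilt 0.04deg pos [0.445  0.3386 0.1663] turn z -0.006 rad, shift [ 2.2  4.6 73.3] mm |74| F [-0.6  0.5 -0.4] g 0.004 0.0
[371 188   9   9  54] [ 0.6108 -0.2762  0.0613]
[372 203  10   9  58] [ 0.5608 -0.2786  0.062 ]
[374 218  10   9  52] [ 0.5114 -0.2816  0.0619]
[376 234   9   9  59] [ 0.4604 -0.2824  0.0616]
0 [nan nan nan]<stdin>:8: RuntimeWarning: Mean of empty slice.
  ret = um.true_divide(
```

```bash
python3 -m inch '[[[0.002,0.004,0.02],[0,0,-0.005],0.0],[[0,0,0.03],[0,0,0],0.0],[[0,0,0.01],[0,0,0],0.0],[[0,0,0],[0,0,0],0.0],[[0,0,0],[0,0,0],0.0]]' | sed -n 2,4p
python3 -m inch '[[[0,0,0.01],[0,0,0],0.0],[[0,0,0],[0,0,0],0.0],[[0,0,0],[0,0,0],0.0]]' | sed -n 2,4p
python3 -c "
from h import *
go(.443,.3433,.093,87.3)"
```

```text
tool_pos: [0.4437, 0.3425, 0.1072]
tool_rot: [0.0, 0.025, 1.0, 0.0]
contact_force: [0.5, -0.7, -0.1]
tool_pos: [0.443, 0.343, 0.0966]
tool_rot: [0.0, 0.024, 1.0, 0.0]
contact_force: [0.1, 0.5, -0.9]
t42.25 cur yaw 87.2 tilt 0.01deg pos [0.443  0.343  0.0966] turn z -0.002 rad, shift [0.1 0.3 3.6] mm |4| F [ 0.1  0.5 -0.9] g 0.0 0.0
```

```bash
python3 -m inch '[[[0,0,0.003],[0,0,0],0.0],[[-0.01,0,0],[0,0,0],0.0],[[-0.01,0,0],[0,0,0],0.0],[[-0.01,0,0],[0,0,0],0.0],[[0,0,0],[0,0,0],0.0]]' | sed -n 2,4p
python3 -m inch '[[[-0.01,0,0],[0,0,0],0.0],[[-0.01,0,0],[0,0,0],0.0],[[-0.01,0,0],[0,0,0],0.0],[[-0.008,0,0],[0,0,0],0.0],[[0,0,0],[0,0,0],0.0]]' | sed -n 2,4p
python3 -c "
from h import *
go(.5127,.3400,.093,87.3)"
```

```text
tool_pos: [0.4746, 0.3414, 0.0934]
tool_rot: [0.0, 0.025, 1.0, 0.0]
contact_force: [-0.1, -0.4, 0.2]
tool_pos: [0.5124, 0.3394, 0.0935]
tool_rot: [0.001, 0.025, 1.0, -0.0]
contact_force: [0.6, -0.7, -0.2]
t43.25 cur yaw 87.2 tilt 0.08deg pos [0.5124 0.3394 0.0935] turn z -0.002 rad, shift [-0.2  0.6  0.5] mm |1| F [ 0.6 -0.7 -0.2] g -0.002 0.0
```

```bash
python3 -m inch '[[[-0.001,0,0],[0,0,0],0.0],[[0,0,0],[0,0,0],0.0]]' | sed -n 2,4p
python3 -m inch '[[[0.01,0,-0.005],[0,0,0],0.0],[[0.02,0,-0.04],[0,0,0],0.0],[[0.04,0,-0.04],[0,0,0],0.0],[[0.045,0,-0.03],[0,0,0],0.0],[[0.03,0,-0.03],[0,0,0],0.0],[[0,0,0],[0,0,0],0.0],[[0,0,0],[0,0,0],0.0]]' | sed -n 2,4p
python3 - <<'E'
from h import *
np.set_printoptions(precision=4,suppress=True)
def rect(m): return m.sum(),cv2.minAreaRect((P[m][:,:2]*1000).astype(np.float32)) if m.any() else ''
for n in("wrist","top"):
    c,im,d,P=grab(n,n+"_end.png"); X,Y,Z=P[...,0],P[...,1],P[...,2]
    print(n,'tab',rect((abs(Z-.122)<.004)&(abs(Y-.341)<.025)&(X>.45)&(X<.56)))
    print('mid',rect((abs(Z-.053)<.003)&(abs(Y-.239)<.04)&(abs(X-.53)<.13)))
    print('tray',rect((abs(Z-.028)<.003)&(abs(Y+.278)<.06)&(abs(X-.535)<.16)))
cv2.imwrite('pics/end_zoom.png',cv2.resize(im[120:300,100:460,::-1],None,fx=2,fy=2))
E
```

```text
tool_pos: [0.5123, 0.3396, 0.0936]
tool_rot: [0.0, 0.024, 1.0, 0.0]
contact_force: [-0.9, 0.3, -0.3]
tool_pos: [0.3745, 0.3467, 0.2329]
tool_rot: [0.001, 0.024, 1.0, 0.001]
contact_force: [0.6, -0.4, -0.9]
wrist tab (np.int64(24), ((530.1177368164062, 340.06939697265625), (7.465924263000488, 4.122995853424072), 87.12504577636719))
mid (np.int64(1019), ((514.5939331054688, 239.82455444335938), (64.65918731689453, 215.04495239257812), 87.32837677001953))
tray (np.int64(0), '')
top tab (np.int64(24), ((528.3834228515625, 335.9471435546875), (30.835844039916992, 6.886959075927734), 88.87647247314453))
mid (np.int64(170), ((525.7312622070312, 236.8284454345703), (65.01744079589844, 234.51025390625), 87.38343811035156))
tray (np.int64(198), ((535.2103881835938, -279.6875), (236.36526489257812, 65.53620147705078), 2.2462000846862793))
```

View pics/end_zoom.png

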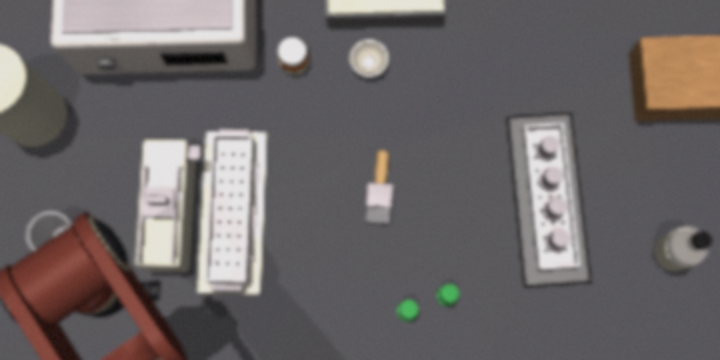

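All four pots stand in the tray on the pad at (545,195). The catch at (157,200) is back to within about 2 mm of closed, the second tray is in its place, and nothing touches the robot. Handing in.

```bash
python3 -c "
from plant import manip
print(manip.job_done())"
```

```text
the job is handed in; nothing more can be done
None
```

I handed the job in with every step carried out, but no verdict came back: the tray is flat on the pad with all four steel pots upright in it, the button was last measured fully in (about 7.5 mm), and the catch is back to about 2 mm from closed.

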